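Fit a lamp module and close the cover of a cold-light source

TASK

Get the microscope's light source ready: lower the spare lamp module upright onto the floor of its open bay, between the two guides, without dropping it. Then close the bay with the access cover: hold the cover tilted, hook its lip under the ledge at the end of the opening nearest the robot, swing it down until it lies flush and let go of it. Last, slide the catch fully across over the cover's edge, let go, and leave the other things on the bench where they are.

Things in the scene. Friction and masses are not known exactly. Their poses are not given: they have to be found in the camera images.
- light_source: White and grey cold-light source fixed to the bench, 214 long (x) x 181 wide (y) x 100 high, with a 145 high fan section along its rear (+x) end. Origin (O below): at bench level under the centre of the cover opening; z up, x from the ledge end (nearest the robot) to the fan section. Its other points have the same axes, offsets from O in mm.
- opening (a point): Centre of the cover opening, level with the flat top: O + (0, 0, 100). The opening is a recess x -67 to 70, y -59 to 59 from O. The seat under the cover's plate is 5 below this point, along both sides (x -45 to 70, 13 wide) and the rear end (13 wide). Lower down the sides and end leave y -46 to 46 and x up to 57 free.
- ledge_edge (a point): Middle of the lower corner of the ledge's free edge, O + (-67, 0, 94). The ledge is 6 thick, its top level with the flat top, and overhangs a hollow 24 deep (back to x -91 from O), 118 wide (y), whose floor is 24 below this point and reaches from x -91 to x -45.
- rear_wall (a point): Top middle of the fan section's upright wall that bounds the opening at the rear: O + (70, 0, 145). It rises 45 above the flat top, so the cover can enter only tilted about 21 degrees or more, rear (plain) end up, lip end down; about 32 degrees is comfortable.
- bay_floor (a point): Point on the bay's floor midway between the guides, O + (6, 0, 25): where the underside centre of the lamp module goes. Bay inside: x -45 to 57, y -46 to 46 from O. Two cross guides, 6 thick and 20 high, stand on the floor and leave a place 58 wide (x), 29 to either side of this point.
- catch (a joint): Slide catch on the light source's wider left (+y) cheek, in m: 0 = fully back, clear of the opening; 0.024 = fully across (end stop), 24 mm towards the light source's -y over the cover's edge. Needs about 2 N; stays where it is left. Starts within 3 mm of fully back.
- catch_fin (a point): Centre of the catch's upright black fin, 12 thick (y) x 34 long (x) x 28 high (14 below to 14 above this point). It stands on a steel slide 38 x 37 x 6 that runs 2.5 above the flat top. With the catch at 0 this is O + (33, 84, 122.5); axes of the light source. Pinch the fin from above across its thickness, or push it.
- cover_rib (a point): Centre of the black grip rib of the loose white access cover (0.28 kg). Plate 130 (x) x 110 (y) x 5; rib 12 thick (x) x 60 long (y) x 32 high on its middle, this point 16 above the plate's top. z out of the plate, x from the lip end to the plain end. Seated, this point is at O + (0 to 3, 0, 116), axes parallel to the light source's, plate flush with the flat top.
- cover_lip (a point): Middle of the tip of the cover's lip, at (-81, 0, -26) from cover_rib; same axes. The lip, 80 wide (y) and 4 thick, projects 16 beyond the plate's -x edge, its top 8 and underside 12 below the plate's top, joined to the plate by a 3 high web that is flush with the plate's -x edge.
- cover: The access cover; origin 28 below cover_rib along the cover's z, level with the lip's underside; same axes. Two stiffeners under the plate (y -40 to -34 and 34 to 40, x -50 to 50) reach as low as the lip, so on the bench the cover lies level with this origin at bench height, the rib's top 44 up.
- lamp_centre (a point): Middle, half-way up, of the loose lamp module (0.22 kg): finned aluminium block 50 (x) x 80 (y) x 30 high with a black grip blade on top, 12 thick (x) x 40 long (y) x 28 high. 29 above its underside, 29 below the blade's top. z up. It goes in with its long side across the light source (along y), either way round.
- lamp: The lamp module; origin at the centre of its underside, same axes as lamp_centre.
- wash_bottle: Bystander: white plastic bottle, 64 diameter x 150 high, standing; origin under its centre.
- petri: Bystander: stack of two clear dishes, 90 diameter x 29 high; origin under its centre.
- slide_box: Bystander: flat blue slide box 90 x 170 x 32; origin under its centre.
Mind the look-alikes: they are no part of the job. Leave any orange look-alike of the cover alone.

How it is judged (in metres and radians):
On the way, in this order (a step that is already met when the one before it is completed fails the run):
1. the lamp module stands on the bay's floor between the guides, let go (x of lamp_centre in the frame of light_source between -0.001 and 0.013 m and y of lamp_centre in the frame of light_source between -0.009 and 0.009 m and z of lamp_centre in the frame of light_source between 0.05 and 0.057 m and angle between lamp_centre's own z axis and vertical below 0.06 rad and contact force between the fingers and lamp below 0.3 N and linear speed of lamp below 0.03 m/s), for 0.2 s.
2. the cover's lip is hooked under the ledge (5 mm or more) while the cover is tilted by 10 degrees or more (x of cover_lip in the frame of light_source between -0.091 and -0.072 m and y of cover_lip in the frame of light_source between -0.02 and 0.02 m and z of cover_lip in the frame of light_source between 0.068 and 0.0935 m and angle between cover_rib's own z axis and vertical above 0.175 rad), for 0.1 s.
3. the cover lies flush in its seat, let go, before the catch is closed (x of cover_rib in the frame of light_source between -0.004 and 0.007 m and y of cover_rib in the frame of light_source between -0.006 and 0.006 m and z of cover_rib in the frame of light_source between 0.1135 and 0.118 m and angle between cover_rib's own z axis and vertical below 0.025 rad and x of cover_lip in the frame of light_source below -0.072 m and z of cover_lip in the frame of light_source below 0.0925 m and contact force between the fingers and cover below 0.3 N and value of joint catch below 0.01 m), for 0.2 s.
At the end, for the whole second after the job is handed in: The lamp module stands on the bay floor between the guides (within 7 mm in x, 9 mm in y, upright within 0.06 rad); the cover is seated flush (height within 2.5 mm, tilt under 0.025 rad, lip at least 5 mm under the ledge); the catch is across by more than 19 of 24 mm; all at rest (x of lamp_centre in the frame of light_source between -0.001 and 0.013 m and y of lamp_centre in the frame of light_source between -0.009 and 0.009 m and z of lamp_centre in the frame of light_source between 0.05 and 0.057 m and angle between lamp_centre's own z axis and vertical below 0.06 rad and x of cover_rib in the frame of light_source between -0.004 and 0.007 m and y of cover_rib in the frame of light_source between -0.006 and 0.006 m and z of cover_rib in the frame of light_source between 0.1135 and 0.118 m and angle between cover_rib's own z axis and vertical below 0.025 rad and x of cover_lip in the frame of light_source below -0.072 m and z of cover_lip in the frame of light_source below 0.0925 m and value of joint catch above 0.019 m and linear speed of each of cover, lamp below 0.02 m/s); the robot touches nothing.
It fails at once if the bottle is shifted by more than 30 mm (distance of wash_bottle from where it was at the start of the episode above 0.03 m).
It fails at once if the dish stack is shifted by more than 30 mm (distance of petri from where it was at the start of the episode above 0.03 m).
It fails at once if the slide box is shifted by more than 30 mm (distance of slide_box from where it was at the start of the episode above 0.03 m).
It fails at once if the lamp module is dropped into the bay (faster than 0.45 m/s inside it) (horizontal distance between lamp_centre and bay_floor below 0.05 m and z of lamp_centre in the frame of light_source below 0.115 m and linear speed of lamp above 0.45 m/s).
It also fails if it takes over 64 s, if anything falls off the work surface, if the arm or the gripper's body presses on something with over 40 N, if the wrist force passes 120 N, or if a joint passes its speed limit or range.

ROBOT

A 6-joint arm with a two-finger parallel gripper is mounted at the origin on the work surface. World frame = base frame: x ahead of the robot, y to its left, z up, the work surface at z = 0. Lengths are in m, angles in degrees, forces in N, time in s.
With the tool pointing down it reaches from about 0.4 to 0.825 m from the base axis. Payload 7 kg.
Tool frame: the origin (TCP) lies midway between the tips of the shut fingers; the grasp point (between the pads) lies 19 mm behind it (r.grip_point_offset is the z of the grasp point in the tool frame, in m); z points along the fingers, y is the line along which they close (so a half turn about z gives the same grasp; the last joint's range is limited). The gripper opens to 88 mm and grips with 3 to 60 N. Pads are 19 mm wide; open, the fingers measure 130 mm over their backs; the gripper's body (78 mm by 193 mm) begins 47 mm behind the grasp point.
Start: joints at [-50.3, 20.546, 0.682, 0, -70.136, -16.507], TCP at [0.266, -0.62, 0.227] pointing down, gripper open.
Joint ranges: [-176.03, 176.03], [-82.01, 121.73], [-58.28, 71.71], [-173.87, 95.51], [-174.79, -0.11], [-173.66, 173.66]. Speed limits (degrees/s): [136.94, 136.94, 172.46, 180, 180, 180].

INTERFACE

Orientations are given as [roll, pitch, yaw] about the fixed x, y, z axes, in that order (R = Rz(yaw) Ry(pitch) Rx(roll)).
In Python, from plant import r, viewer, recognise, outline_of, pinpoint gives the robot as it stands.
- The arm moves only by the tool move_arm, never from a script. Its argument "targets" is a list of rows, each a list of 2 entries, a list of its own where there are three numbers: the shift along the tool's x, y, z in cm, then the turn, a rotation vector about the tool's x, y, z in rad. A call has 1 to 5 rows; each row is the pose to reach, as a shift and turn from the pose commanded when the call began, along the tool's axes at that moment; what a row does not reach only later rows make up. A row lasts 1/8 s, in which the tool goes at most 62.5 mm and 10.7 degrees, less where a joint would pass 70% of its speed; a pose out of reach is approached as far as the arm can. A call with a gripper value outside its range is refused whole. "jaw" is the finger opening in cm, from 0 to 8.76, set as the call begins (left out, the last holds). The fingers move at their own pace and stop on an object; "squeeze" is the grip in N (left out, the last holds). Time passes only in rows, so rows that repeat a pose let the fingers close. It gives the time, the measured TCP pose, the force, the opening and the grip force at its end, in the units of the state.
- r.get_state(): the state, without advancing time (a new reading comes with each control period).
- viewer.capture(name): name is "scene" or "side" or "wrist"; returns a dict with "image" (400x640x3 uint8, blue, green, red), "intrinsics" (3x3 intrinsics, pixels), "D" ([k1, k2, p1, p2, k3] as OpenCV has them; the pictures are not rectified), "camera_from_world" (4x4, takes a point from world to camera coordinates). Camera axes: x right, y up, looking along -z (the intrinsics and any distortion apply to the point x, -y, -z); pixel columns grow to the right and rows downward; lengths in m; the calibration is good to about 2 mm. A picture is of the moment at which its call begins. There is no depth.
- r.close_job(): hands the job in; it is judged then, once.
Trained networks look in the newest picture that a camera, given by its name, has taken for a name from the list of things; names that differ only in an ending like _2 or _b are one class to them, and where a whole thing is asked for, a point or a joint stands for the part that bears it (a point fixed in the world has none). Each returns a list of dicts, best first, with "score" (0 to 1); they miss things now and then, are a little off and sometimes report something else, mostly with a low value. They report only what shows in the picture. A call takes as long as a camera call. They do not tell look-alikes from the thing itself.
- recognise(label, camera): "box" ([left, top, right, bottom] in pixels, round what is visible of it).
- outline_of(label, camera): "mask" (400x640 bool, what is visible of it) and "box" ([left, top, right, bottom] in pixels, round what is visible of it).
- pinpoint(label, camera): "location" ([row, column] in pixels: a listed point, or the origin of a listed thing).
The state is a dict: "time_s": time; "joints": joint angles; "qd": joint speeds; "joint_torque": joint torques, N m; "tcp_pos": TCP position; "eef_rot": TCP orientation; "contact_force": force on the tool from outside, world axes, zero at the start; "moment": the same for the moment, N m; "gripper_width": finger opening in m; "gripper_force": force on a finger pad.
Only numpy, scipy, OpenCV 4.12 (cv2) and the standard library are available. Lean on these libraries where they do the work, as an engineer would, in place of code of your own. Each camera call takes 0.05 s, during which the arm holds its last target. There are 200 camera calls.

## Working session

There is one attempt and no reset: what is moved stays moved. The work goes in short steps, Python scripts to look and compute and a tool call to move; the robot and the scene stay as the last step left them, time stands still between calls to the robot, and variables do not carry over. Pictures are saved under pics/ and viewed, at most 10 in all, crops included, and the job is handed in when it is done.

Besides the shell and the picture viewer there is one more tool, called after ">>>" as name([rows], argument=value, ...), one row to a line, values as JSON. move_arm: Moves the arm, as the interface text tells. Its arguments: {"type":"object","properties":{"targets":{"type":"array","items":{"type":"array"}},"jaw":{"type":"number"},"squeeze":{"type":"number"}},"required":["targets"]}

```bash
mkdir -p pics; cat > h.py <<'E'
import numpy as np, cv2
from plant import r, viewer, recognise, outline_of, pinpoint
from scipy.spatial.transform import Rotation as R
def cap(n,save=None):
    c=viewer.capture(n)
    if save: cv2.imwrite('pics/'+save,c['image'])
    return c
def ray(c,rc):
    p=cv2.undistortPoints(np.array([[[rc[1],rc[0]]]],float),c['intrinsics'],np.array(c['D'],float))[0,0]
    M=np.array(c['camera_from_world']); d=M[:3,:3].T@np.array([p[0],-p[1],-1.]); o=-M[:3,:3].T@M[:3,3]
    return o,d/np.linalg.norm(d)
def atz(c,rc,z):
    o,d=ray(c,rc); return o+d*(z-o[2])/d[2]
def tri(rays):
    A=sum(np.eye(3)-np.outer(d,d) for o,d in rays); b=sum((np.eye(3)-np.outer(d,d))@o for o,d in rays)
    p=np.linalg.solve(A,b); return p,[np.linalg.norm(np.cross(p-o,d)) for o,d in rays]
def proj(c,P):
    M=np.array(c['camera_from_world']); q=np.atleast_2d(P)@M[:3,:3].T+M[:3,3]
    q=q*[1,-1,-1]
    return cv2.projectPoints(q,np.zeros(3),np.zeros(3),c['intrinsics'],np.array(c['D'],float))[0][:,0]
E
python3 - <<'E'
from h import *
C={}
for n in ['scene','side','wrist']: C[n]=cap(n,n+'0.png')
ims=[]
for n in ['scene','side']:
    for l in ['opening','ledge_edge','rear_wall','bay_floor','catch_fin','cover_rib','cover_lip','lamp_centre','wash_bottle','petri','slide_box','light_source']:
        print(n,l,[(round(d['score'],2),np.round(d['location']).tolist()) for d in pinpoint(l,n)[:4]])
for n in C: M=C[n]['camera_from_world']; print(n,np.round(-M[:3,:3].T@M[:3,3],3))
cv2.imwrite('pics/a.png',np.vstack([cv2.resize(C['scene']['image'],(480,300)),cv2.resize(C['side']['image'],(480,300))]))
E
```

```text
scene opening [(0.95, [205.0, 342.0])]
scene ledge_edge [(0.87, [197.0, 327.0])]
scene rear_wall [(0.71, [198.0, 369.0])]
scene bay_floor [(0.75, [220.0, 348.0])]
scene catch_fin [(0.69, [186.0, 368.0])]
scene cover_rib [(0.8, [258.0, 161.0]), (0.62, [251.0, 237.0])]
scene cover_lip [(0.92, [272.0, 189.0]), (0.75, [252.0, 222.0]), (0.36, [186.0, 369.0])]
scene lamp_centre [(0.55, [174.0, 392.0])]
scene wash_bottle [(0.82, [288.0, 313.0])]
scene petri [(0.92, [313.0, 253.0])]
scene slide_box [(0.82, [212.0, 445.0])]
scene light_source [(0.86, [225.0, 346.0]), (0.58, [249.0, 220.0])]
side opening [(0.68, [212.0, 328.0]), (0.61, [213.0, 305.0]), (0.24, [330.0, 210.0])]
side ledge_edge [(0.96, [216.0, 329.0])]
side rear_wall [(0.71, [207.0, 276.0])]
side bay_floor [(0.76, [231.0, 303.0])]
side catch_fin [(0.65, [240.0, 289.0]), (0.35, [209.0, 274.0])]
side cover_rib [(0.94, [124.0, 391.0]), (0.71, [153.0, 351.0]), (0.44, [216.0, 304.0])]
side cover_lip [(0.86, [134.0, 372.0]), (0.71, [158.0, 374.0])]
side lamp_centre [(0.82, [360.0, 318.0])]
side wash_bottle [(0.71, [170.0, 282.0])]
side petri [(0.57, [134.0, 303.0])]
side slide_box [(0.93, [333.0, 212.0])]
side light_source [(0.71, [236.0, 308.0]), (0.67, [133.0, 304.0])]
scene [ 1.296 -0.751  0.816]
side [0.425 0.607 0.942]
wrist [ 0.197 -0.65   0.383]
```

View pics/scene0.png

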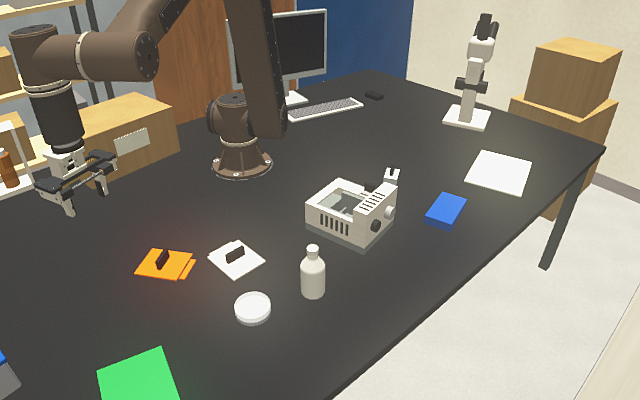

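View pics/side0.png

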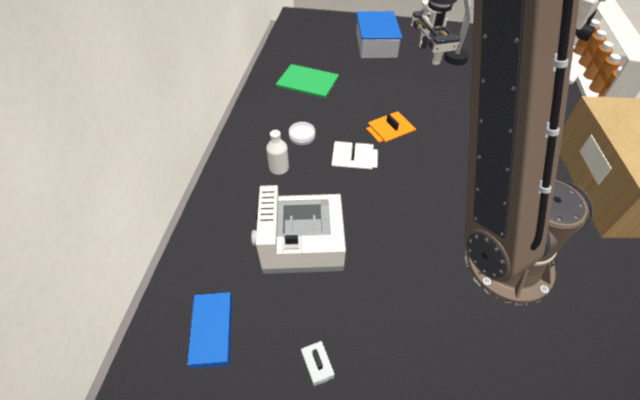

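The scene picture shows the light source at about (350,212), the white cover at (236,255), its orange look-alike at (163,262), the bottle at (313,275), the petri dish at (253,307), the slide box at (446,209), and the lamp partly hidden at (392,175). The side picture shows the cover at (355,154), the orange look-alike at (392,125), the lamp at (318,362) and the catch fin at (291,240).

Cover candidates in the side picture are white (355,154) and orange (392,125). White fits, because the task describes a white cover with a black rib. I'll check this in one crop.

```bash
python3 - <<'E'
from h import *
a=cap('scene');b=cap('side')
def two(n,s,d): 
    p,e=tri([ray(a,s),ray(b,d)]); print(n,np.round(p,4),np.round(e,4))
def best(l,n,near=None):
    L=pinpoint(l,n); return L
for l in ['opening','ledge_edge','rear_wall','bay_floor','catch_fin','lamp_centre','wash_bottle','petri','slide_box']:
    A=pinpoint(l,'scene');B=pinpoint(l,'side')
    if A and B:
        B=B[:2]
        for q in B: two(l,A[0]['location'],q['location'])
for l,z in [('cover_rib',.028),('cover_lip',.002)]:
    for n,c in [('scene',a),('side',b)]:
        for q in pinpoint(l,n)[:2]: print(l,n,np.round(q['location'],1),np.round(atz(c,q['location'],z),4))
for n,c in [('side',b)]:
    for q in pinpoint('lamp_centre',n)[:1]: print('lamp',np.round(atz(c,q['location'],.029),4))
def sharp(c,x0,y0,x1,y1,w=390,h=290): return cv2.resize(c['image'][y0:y1,x0:x1],(w,h),interpolation=cv2.INTER_CUBIC)
cv2.imwrite('pics/crop1.png',np.vstack([np.hstack([sharp(b,320,100,430,182),sharp(b,240,180,360,270)]),np.hstack([sharp(b,280,330,360,390),sharp(a,120,220,280,300)])]))
E
```

```text
opening [0.5608 0.0102 0.1027] [0.0011 0.0011]
ledge_edge [ 0.5097 -0.0111  0.0924] [0.0003 0.0003]
ledge_edge [0.531  0.0174 0.0759] [0.0369 0.0369]
rear_wall [0.6353 0.0294 0.1484] [0.003 0.003]
bay_floor [0.5712 0.0136 0.0351] [0.0002 0.0002]
bay_floor [ 0.4274  0.2537 -0.1804] [0.0615 0.0615]
catch_fin [0.6473 0.0757 0.1965] [0.028 0.028]
catch_fin [0.6058 0.1333 0.154 ] [0.0269 0.0269]
wash_bottle [ 0.6974 -0.2365 -0.0057] [0.0055 0.0055]
petri [ 0.6633 -0.4052  0.0082] [0.0057 0.0057]
slide_box [0.6331 0.2466 0.0428] [0.1353 0.1353]
cover_rib scene [256.7 238.4] [ 0.4879 -0.3275  0.028 ]
cover_rib scene [259.7 160.9] [ 0.3541 -0.5006  0.028 ]
cover_rib side [151.9 351.4] [ 0.476  -0.3212  0.028 ]
cover_lip scene [249.4 219.9] [ 0.3973 -0.3373  0.002 ]
cover_lip scene [270.9 191.6] [ 0.4247 -0.446   0.002 ]
cover_lip side [132.1 372.5] [ 0.4156 -0.4586  0.002 ]
cover_lip side [156.3 375.7] [ 0.3951 -0.3409  0.002 ]
lamp [0.4674 0.3417 0.029 ]
```

View pics/crop1.png

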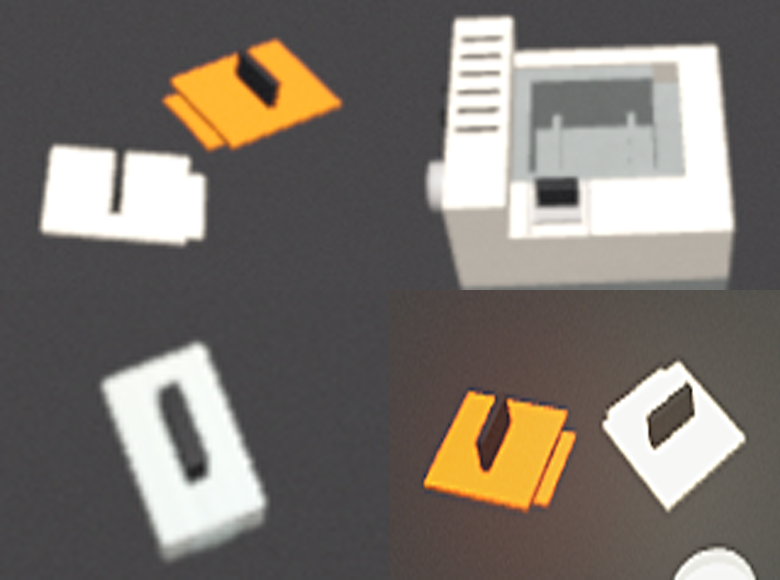

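The white cover (top-left and bottom-right panels) is plainly the one meant: black rib, lip towards the robot. The orange one is the decoy. The lamp's long side runs roughly along world y. Next I'll work out the moves to view it from above.

```bash
cat >> h.py <<'E'
def frame(yaw,s=1,tilt=0,yoff=0):
    # thing yaw (deg): thing axes X,Y. tool y = s*(thing Y rotated by yoff deg about z), tool z down; then tilt deg about thing Y (+: tool body leans to thing -X)
    T=R.from_euler('z',yaw,degrees=True)
    y=s*(R.from_euler('z',yoff,degrees=True).apply([0,1,0])); z=np.array([0,0,-1.]); x=np.cross(y,z)
    M=np.column_stack([x,y,z])
    return (T*R.from_euler('y',-tilt,degrees=True)).as_matrix()@M
def plan(p,M,st=None):
    st=st or r.get_state(); R0=R.from_euler('xyz',st['eef_rot'],degrees=True).as_matrix()
    d=R0.T@(np.array(p)-st['tcp_pos'])*100; w=R.from_matrix(R0.T@M).as_rotvec()
    n=max(np.linalg.norm(d)/6.25,np.degrees(np.linalg.norm(w))/10.7)
    print('shift cm',np.round(d,2),'turn',np.round(w,3),'rows>=',round(n,1)); return d,w
E
python3 - <<'E'
from h import *
s=r.get_state(); print(np.round(s['tcp_pos'],4),np.round(s['eef_rot'],2),np.round(s['contact_force'],2),s['time_s'])
print(np.round(R.from_euler('xyz',s['eef_rot'],degrees=True).as_matrix(),3))
for k in (1,-1):
    plan([.43,.0,.35],frame(17,k)); plan([.44,.33,.30],frame(17,k))
c=cap('wrist'); M=c['camera_from_world']; R0=R.from_euler('xyz',s['eef_rot'],degrees=True).as_matrix()
print('cam in tool',np.round(R0.T@(-M[:3,:3].T@M[:3,3]-s['tcp_pos']),3),'dir',np.round(R0.T@(-M[2,:3]),3))
b=cap('side')
for l in ['slide_box','petri','wash_bottle']:
  print(l,[np.round(atz(b,q['location'],0),3) for q in pinpoint(l,'side')[:1]])
E
```

```text
[ 0.2658 -0.6204  0.2266] [ 180.     -0.   -156.81] [-0.39  0.31  0.72] 2.6
[[-0.919 -0.394 -0.   ]
 [-0.394  0.919 -0.   ]
 [ 0.     0.    -1.   ]]
shift cm [-39.52  50.57 -12.34] turn [ 0.    -0.     0.108] rows>= 10.5
shift cm [-53.44  80.51  -7.34] turn [ 0.    -0.     0.108] rows>= 15.5
shift cm [-39.52  50.57 -12.34] turn [ 0.     0.    -3.034] rows>= 16.2
shift cm [-53.44  80.51  -7.34] turn [ 0.     0.    -3.034] rows>= 16.2
cam in tool [ 0.075  0.    -0.158] dir [-0.282 -0.     0.96 ]
slide_box [array([0.743, 0.316, 0.   ])]
petri [array([ 0.663, -0.417,  0.   ])]
wash_bottle [array([ 0.702, -0.237,  0.   ])]
```

>>> move_arm([
  [[-3.1,3.2,-1.4],[0,0,0]],
  [[-6.2,6.5,-2.8],[0,0,0]],
  [[-9.3,9.7,-4.2],[0,0,0]],
  [[-12.4,13,-5.6],[0,0,0]],
  [[-15.4,16.2,-7],[0,0,0]],
])

```text
time_s: 3.48
tcp_pos: [0.3439, -0.4095, 0.2972]
eef_rot: [-180.0, 0.0, -156.8]
contact_force: [0.2, -0.3, 0.6]
gripper_width: 0.0877
gripper_force: 0.0
```

>>> move_arm([
  [[-3.1,3.2,-0.7],[0,0,0]],
  [[-6.2,6.5,-1.4],[0,0,0]],
  [[-9.3,9.7,-2.1],[0,0,0]],
  [[-12.4,13,-2.8],[0,0,0]],
  [[-15.4,16.2,-3.4],[0,0,0]],
])

```text
time_s: 4.1
tcp_pos: [0.4216, -0.1999, 0.3312]
eef_rot: [-180.0, 0.1, -156.8]
contact_force: [1.0, -0.2, -0.2]
gripper_width: 0.0876
gripper_force: 0.0
```

>>> move_arm([
  [[-3.1,3.2,0],[0,0,0.108]],
  [[-6.2,6.5,0],[0,0,0.108]],
  [[-9.3,9.7,0],[0,0,0.108]],
  [[-12.4,13,0],[0,0,0.108]],
  [[-15.4,16.2,0],[0,0,0.108]],
])

```text
time_s: 4.72
tcp_pos: [0.4993, 0.0098, 0.3309]
eef_rot: [180.0, 0.0, -163.0]
contact_force: [0.7, 0.2, 0.3]
gripper_width: 0.0875
gripper_force: 0.0
```

```bash
cat >> h.py <<'E'
from scipy.optimize import least_squares
def fit(c,obs,x0,planar=True):
    # obs: list of (local point, [row,col]); planar pose x,y,yaw (deg) at z=0
    L=np.array([o[0] for o in obs]); px=np.array([[o[1][1],o[1][0]] for o in obs])
    f=lambda v:(proj(c,R.from_euler('z',v[2],degrees=True).apply(L)+[v[0],v[1],0])-px).ravel()
    s=least_squares(f,x0,loss='soft_l1',x_scale=[.01,.01,1],f_scale=2)
    return s.x,f(s.x).reshape(-1,2)
E
python3 - <<'E'
from h import *
c=cap('wrist','w1.png')
L={'opening':(0,0,.1),'ledge_edge':(-.067,0,.094),'rear_wall':(.07,0,.145),'bay_floor':(.006,0,.025),'catch_fin':(.033,.084,.1225),'light_source':(0,0,0)}
obs=[];names=[]
for l in L:
    q=pinpoint(l,'wrist'); print(l,[(round(d['score'],2),np.round(d['location'],1).tolist()) for d in q[:2]])
    if q: obs.append((L[l],q[0]['location'])); names.append(l)
v,e=fit(c,obs,[.565,.01,17]); print(np.round(v,4)); print(dict(zip(names,np.round(e,1).tolist())))
# overlay
im=c['image'].copy()
T=lambda P:R.from_euler('z',v[2],degrees=True).apply(P)+[v[0],v[1],0]
for poly in [[(-.067,-.059,.1),(.07,-.059,.1),(.07,.059,.1),(-.067,.059,.1)],[(-.045,-.046,.025),(.057,-.046,.025),(.057,.046,.025),(-.045,.046,.025)],[(.07,-.059,.145),(.07,.059,.145)]]:
    cv2.polylines(im,[np.round(proj(c,T(np.array(poly)))).astype(int)],True,(0,0,255),1)
cv2.imwrite('pics/o1.png',im)
E
```

```text
opening [(0.63, [223.7, 307.6]), (0.38, [197.9, 309.9])]
ledge_edge [(0.76, [164.2, 312.1])]
rear_wall []
bay_floor [(0.81, [208.9, 309.3])]
catch_fin [(0.84, [260.3, 375.8])]
light_source [(0.63, [197.2, 309.7])]
[5.68000e-01 1.17000e-02 1.20976e+01]
{'opening': [-0.7, -1.7], 'ledge_edge': [-0.6, 0.4], 'bay_floor': [-0.3, -1.5], 'catch_fin': [1.6, 1.5], 'light_source': [0.2, 1.0]}
```

View pics/o1.png

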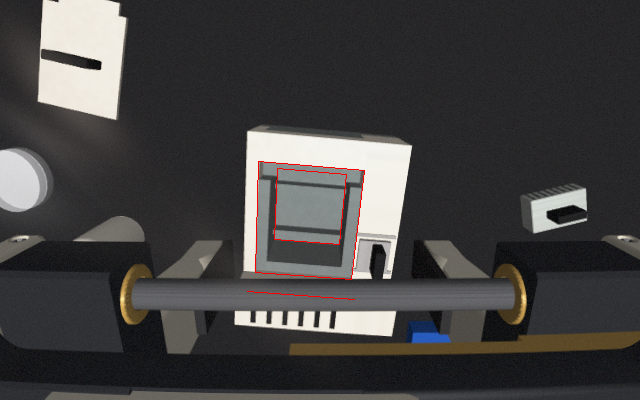

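The overlay fits the recess to about 1–2 px: near corners at (258,162) and (364,171), fin at (378,262). The lamp shows at (555,210) and the cover at (82,60). I'll refine the pose on the edges and locate the lamp.

```bash
python3 - <<'E'
from h import *
from scipy.optimize import minimize
c=cap('wrist')
g=cv2.GaussianBlur(cv2.cvtColor(c['image'],cv2.COLOR_BGR2GRAY).astype(np.float32),(0,0),1.2)
gm=np.hypot(cv2.Sobel(g,-1,1,0),cv2.Sobel(g,-1,0,1)); gm=np.minimum(gm,120)
t=np.linspace(0,1,60)[:,None]
seg=lambda a,b:np.array(a)+(np.array(b)-np.array(a))*t
P=np.vstack([seg((-.067,-.057,.1),(-.067,.057,.1)),seg((-.064,-.059,.1),(.06,-.059,.1)),seg((-.064,.059,.1),(.06,.059,.1))])
def f(v):
    q=proj(c,R.from_euler('z',v[2],degrees=True).apply(P)+[v[0],v[1],0]).astype(np.float32)
    return -cv2.remap(gm,q[:,0:1],q[:,1:2],cv2.INTER_LINEAR).mean()
x0=np.array([.568,.0117,12.1]); best=min(((f([x,y,a]),x,y,a) for x in x0[0]+np.arange(-6,7)*1e-3 for y in x0[1]+np.arange(-6,7)*1e-3 for a in x0[2]+np.arange(-3,3.1,.5)))
print('start',f(x0),'best',np.round(best,4))
s=minimize(f,best[1:],method='Nelder-Mead',options=dict(initial_simplex=[np.array(best[1:])+d for d in ([0,0,0],[.001,0,0],[0,.001,0],[0,0,.5])])); print(np.round(s.x,4),s.fun)
for l in ['lamp_centre','lamp']:
    q=pinpoint(l,'wrist'); print(l,[(round(d['score'],2),np.round(d['location']).tolist(),np.round(atz(c,d['location'],.029 if 'c' in l else 0),4)) for d in q[:2]])
m=outline_of('lamp','wrist')
if m: print(cv2.minAreaRect(np.argwhere(m[0]['mask'])[:,::-1].astype(np.float32)))
lp=atz(c,pinpoint('lamp_centre','wrist')[0]['location'],.029)
plan([lp[0]-.05,lp[1],.25],frame(17))
E
```

```text
start -119.9329 best [-1.199796e+02  5.680000e-01  1.170000e-02  1.160000e+01]
[5.67400e-01 1.13000e-02 1.18221e+01] -119.9892349243164
lamp_centre [(0.61, [210.0, 560.0], array([0.4726, 0.3476, 0.029 ])), (0.31, [180.0, 24.0], array([ 0.6498, -0.3798,  0.029 ]))]
lamp [(0.87, [204.0, 546.0], array([0.4732, 0.3451, 0.    ]))]
((555.8438720703125, 208.60488891601562), (40.648643493652344, 68.72554016113281), 77.90524291992188)
shift cm [-2.6  34.75  8.07] turn [ 0.     0.    -0.001] rows>= 5.7
```

>>> move_arm([
  [[-0.5,6,1],[0,0,0]],
  [[-1,12,2],[0,0,0]],
  [[-1.5,18,4],[0,0,0]],
  [[-2,24,6],[0,0,0]],
  [[-2.6,29.5,7.5],[0,0,0]],
])

```text
time_s: 5.95
tcp_pos: [0.4369, 0.2994, 0.2552]
eef_rot: [180.0, 0.0, -163.0]
contact_force: [0.3, 0.6, -0.3]
gripper_width: 0.0878
gripper_force: 0.0
```

>>> move_arm([
  [[0,5.2,0.5],[0,0,0]],
  [[0,5.2,0.5],[0,0,0]],
])

```text
time_s: 6.2
tcp_pos: [0.4215, 0.3501, 0.2495]
eef_rot: [-179.9, -0.1, -162.8]
contact_force: [-0.2, -0.4, -0.4]
gripper_width: 0.0874
gripper_force: 0.0
```

```bash
cat > lamp.py <<'E'
from h import *
c=cap('wrist','w2.png'); im=c['image']
for l,z in [('lamp_centre',.029),('lamp',0)]:
    q=pinpoint(l,'wrist'); print(l,[(round(d['score'],2),np.round(d['location']).tolist(),np.round(atz(c,d['location'],z),4)) for d in q[:1]])
m=outline_of('lamp','wrist')[0]['mask']
# black blade: dark pixels inside the lamp outline -> top at z .058
g=cv2.cvtColor(im,cv2.COLOR_BGR2GRAY); k=cv2.erode(cv2.morphologyEx(m.astype(np.uint8),cv2.MORPH_CLOSE,np.ones((25,25))),np.ones((5,5)))
# fit of silhouette: block box + blade hulls vs mask
def hull(v,bx):
    (x,y,z0,z1)=bx; P=np.array([[sx*x,sy*y,z] for sx in(-1,1) for sy in(-1,1) for z in(z0,z1)])
    return cv2.convexHull(proj(c,R.from_euler('z',v[2],degrees=True).apply(P)+[v[0],v[1],0]).astype(np.float32))
B=(.025,.040,0,.03); D=(.006,.020,.03,.058)
def draw(v):
    w=np.zeros(m.shape,np.uint8)
    for b in(B,D): cv2.fillConvexPoly(w,np.round(hull(v,b)*16).astype(int),1,shift=4)
    return w
dark=(g<60)
def cost(v):
    w=draw(v); d=np.zeros(m.shape,np.uint8); cv2.fillConvexPoly(d,np.round(hull(v,D)*16).astype(int),1,shift=4)
    return (w!=m).sum()+ (dark&m&(d==0)).sum()+((d>0)&~dark).sum()
from scipy.optimize import minimize
p=atz(c,pinpoint('lamp_centre','wrist')[0]['location'],.029)
b=min((cost([p[0]+dx,p[1]+dy,a]),p[0]+dx,p[1]+dy,a) for dx in np.arange(-8,9,2)*1e-3 for dy in np.arange(-8,9,2)*1e-3 for a in range(-10,60,5))
s=minimize(cost,b[1:],method='Nelder-Mead',options=dict(initial_simplex=[np.array(b[1:])+d for d in ([0,0,0],[.002,0,0],[0,.002,0],[0,0,3])]))
v=s.x; print('lamp',np.round(v,4),s.fun,m.sum())
for bx in(B,D): cv2.polylines(im,[np.round(hull(v,bx)).astype(int)],True,(0,0,255),1)
cv2.imwrite('pics/o2.png',im)
M=frame(v[2],1,20)
print(M); plan([v[0],v[1],.12],M); plan([v[0],v[1],.042],M)
E
python3 lamp.py
```

```text
lamp_centre [(0.61, [212.0, 307.0], array([0.4743, 0.3479, 0.029 ]))]
lamp [(0.74, [204.0, 310.0], array([0.4737, 0.3496, 0.    ]))]
lamp [ 0.474   0.3485 31.4864] 715.0 3444
[[-8.01336210e-01 -5.22296130e-01  2.91662528e-01]
 [-4.90797819e-01  8.52764183e-01  1.78635797e-01]
 [-3.42020143e-01 -1.38777878e-17 -9.39692621e-01]]
shift cm [-4.93 -1.33 13.09] turn [-0.044 -0.347 -0.251] rows>= 2.3
shift cm [-4.93 -1.33 20.89] turn [-0.044 -0.347 -0.251] rows>= 3.4
```

View pics/o2.png

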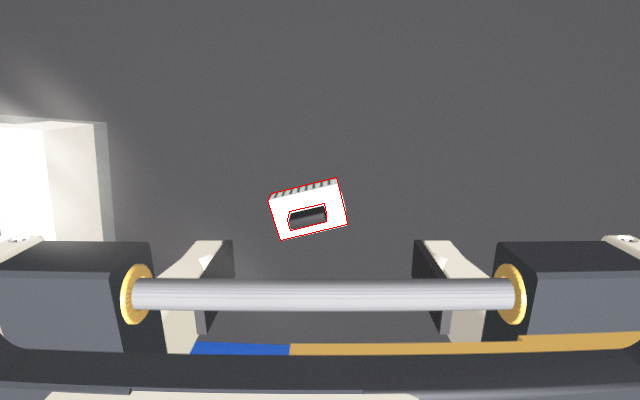

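The overlay hugs the lamp block and blade (blade at about (307,217)). I'll grip the blade lengthwise with the tool leaning 20° towards the robot, so the gripper body clears both the catch fin and the fan wall when placing.

>>> move_arm([
  [[-2,-0.5,5],[-0.018,-0.139,-0.1]],
  [[-4,-1,9.5],[-0.035,-0.278,-0.2]],
  [[-5.1,-1.3,13.1],[-0.044,-0.347,-0.251]],
  [[-5.1,-1.3,13.1],[-0.044,-0.347,-0.251]],
])

```text
time_s: 6.95
tcp_pos: [0.4723, 0.343, 0.1145]
eef_rot: [-179.7, 19.5, -148.5]
contact_force: [0.4, -0.7, 0.5]
gripper_width: 0.0877
gripper_force: 0.0
```

>>> move_arm([
  [[1.33,0,3.65],[0,0,0]],
  [[2.3,0,6.3],[0,0,0]],
  [[2.67,0,7.33],[0,0,0]],
  [[2.67,0,7.33],[0,0,0]],
])

```text
time_s: 7.45
tcp_pos: [0.4817, 0.3497, 0.054]
eef_rot: [-179.9, 19.1, -148.6]
contact_force: [1.3, -1.4, 0.6]
gripper_width: 0.0877
gripper_force: 0.0
```

```bash
python3 - <<'E'
from h import *
c=cap('wrist','w3.png'); s=cap('side','s3.png')
st=r.get_state(); print(st['tcp_pos'],st['eef_rot'],st['contact_force'])
cv2.imwrite('pics/v3.png',np.vstack([cv2.resize(c['image'][120:360,200:440],(400,400)),]))
plan([.474+.0017,.3485+.001,.042],frame(31.5,1,20))
E
```

```text
[0.48100705 0.35069381 0.05480162] [ 179.92851002   19.13998479 -148.87605437] [ 0.20037249 -0.23240894  0.11821446]
shift cm [0.91 0.17 1.04] turn [-0.001 -0.015 -0.006] rows>= 0.2
```

```bash
python3 -c "
from h import *
s=r.get_state(); print(np.round(s['joints'],1),np.round(s['qd'],2),s['time_s'],s['tcp_pos'])"
```

```text
[  45.2   13.2  -56.5   70.3   -4.8 -173.6] [ 1.36 -0.42 -0.43  0.33  1.   -0.33] 7.55 [0.48100705 0.35069381 0.05480162]
```

>>> move_arm([
  [[0.9,0.1,1],[0,-0.015,0]],
  [[0.9,0.1,1],[0,-0.015,0]],
])

```text
time_s: 7.8
tcp_pos: [0.4748, 0.3506, 0.0514]
eef_rot: [179.8, 18.8, -148.4]
contact_force: [-0.9, -0.5, -0.5]
gripper_width: 0.0878
gripper_force: 0.0
```

```bash
python3 -c "
from h import *
s=r.get_state(); print(np.round(s['joints'],1),np.round(s['qd'],2),s['time_s'],s['tcp_pos']);plan([.474+.0017,.3485+.001,.042],frame(31.5,1,20))"
```

```text
[  45.4   13.2  -57.    70.5   -4.5 -173.6] [-0.01  0.21 -0.38  0.89  0.23 -0.02] 7.8 [0.47484459 0.35058296 0.05141848]
shift cm [ 0.29 -0.14  0.9 ] turn [ 0.004 -0.022  0.001] rows>= 0.2
```

The 20° lean runs into a near-straight wrist (J5≈-5°, J6 at its limit). I'll ease it to 14° with a slightly higher grip, which still clears the fin by about 4 mm.

>>> move_arm([
  [[-1.5,0,-4],[0,0.05,0]],
  [[-1.5,0,-4],[0,0.085,0]],
  [[-1.5,0,-4],[0,0.085,0]],
])

```text
time_s: 8.18
tcp_pos: [0.5061, 0.3392, 0.0975]
eef_rot: [-177.8, 16.7, -149.1]
contact_force: [3.3, -1.0, 1.1]
gripper_width: 0.0875
gripper_force: 0.0
```

```bash
python3 -c "
from h import *
s=r.get_state(); print(np.round(s['joints'],1),s['time_s'],np.round(s['tcp_pos'],4),s['eef_rot'])
for z in(.08,.046): plan([.474+.0013,.3485+.0008,z],frame(31.5,1,14))"
```

```text
[  56.7   12.7  -40.5   22.8  -24.3 -136. ] 8.175 [0.5061 0.3392 0.0975] [-177.82516078   16.73897494 -149.13508883]
shift cm [2.53 2.49 0.97] turn [-0.041  0.048 -0.012] rows>= 0.6
shift cm [3.51 2.61 4.23] turn [-0.041  0.048 -0.012] rows>= 1.0
```

>>> move_arm([
  [[0,0,0],[0,0,0]],
  [[0,0,0],[0,0,0]],
])

```text
time_s: 8.43
tcp_pos: [0.5077, 0.3389, 0.0974]
eef_rot: [-177.6, 16.9, -148.9]
contact_force: [-0.2, -0.0, -0.2]
gripper_width: 0.0876
gripper_force: 0.0
```

```bash
python3 -c "
from h import *
s=r.get_state(); print(np.round(s['joints'],1),np.round(s['qd'],1),s['time_s'],np.round(s['tcp_pos'],4),s['eef_rot'])
for z in(.1,.046): plan([.474+.0013,.3485+.0008,z],frame(31.5,1,14))
c=cap('wrist');print([ (np.round(q['location']),atz(c,q['location'],.029)) for q in pinpoint('lamp_centre','wrist')[:1]])"
```

```text
[  56.6   12.7  -40.8   23.8  -23.9 -136.7] [-1.   0.2 -0.9 -0.  -0.2  0.6] 8.425 [0.5077 0.3389 0.0974] [-177.57496061   16.93385402 -148.94510807]
shift cm [ 2.06  2.52 -1.01] turn [-0.044  0.051 -0.009] rows>= 0.5
shift cm [3.64 2.74 4.15] turn [-0.044  0.051 -0.009] rows>= 1.0
[(array([152., 370.]), array([0.47357593, 0.34914822, 0.029     ]))]
```

>>> move_arm([
  [[2.06,2.52,-1.0],[-0.044,0.051,-0.009]],
  [[2.06,2.52,-1.0],[-0.044,0.051,-0.009]],
  [[2.06,2.52,-1.0],[-0.044,0.051,-0.009]],
])

```text
time_s: 8.9
tcp_pos: [0.4758, 0.3481, 0.0996]
eef_rot: [-180.0, 14.0, -148.6]
contact_force: [-0.1, 0.6, -0.2]
gripper_width: 0.0879
gripper_force: 0.0
```

```bash
python3 -c "
from h import *
s=r.get_state(); print(np.round(s['joints'],1),np.round(s['qd'],1),s['time_s'],np.round(s['tcp_pos'],4),s['eef_rot'])
for z in(.07,.046): plan([.474+.0013,.3485+.0008,z],frame(31.5,1,14))"
```

```text
[  59.1   12.   -37.    13.3  -29.3 -128.6] [-0.1  0.2 -0.2 -0.5 -0.2  0.4] 8.9 [0.4758 0.3481 0.0996] [-179.96115551   13.95438188 -148.58856919]
shift cm [0.69 0.13 2.87] turn [-0.001 -0.001 -0.001] rows>= 0.5
shift cm [1.27 0.13 5.2 ] turn [-0.001 -0.001 -0.001] rows>= 0.9
```

>>> move_arm([
  [[0.6,0.1,2.5],[0,0,0]],
  [[1.27,0.1,5.2],[0,0,0]],
  [[1.27,0.1,5.2],[0,0,0]],
  [[1.27,0.1,5.2],[0,0,0]],
])

```text
time_s: 9.4
tcp_pos: [0.4751, 0.3496, 0.0466]
eef_rot: [180.0, 13.9, -148.6]
contact_force: [0.4, -0.2, 0.5]
gripper_width: 0.0877
gripper_force: 0.0
```

```bash
python3 -c "
from h import *
s=r.get_state(); print(np.round(s['joints'],1),s['time_s'],np.round(s['tcp_pos'],4),s['eef_rot'])
plan([.474+.0013,.3485+.0008,.046],frame(31.5,1,14))
c=cap('wrist','w4.png')"
```

```text
[  58.6   16.4  -41.9   18.5  -20.2 -133.9] 9.4 [0.4751 0.3496 0.0466] [ 179.97471236   13.92393092 -148.59171828]
shift cm [ 0.02 -0.04  0.06] turn [ 0.    -0.001 -0.002] rows>= 0.0
```

View pics/w4.png

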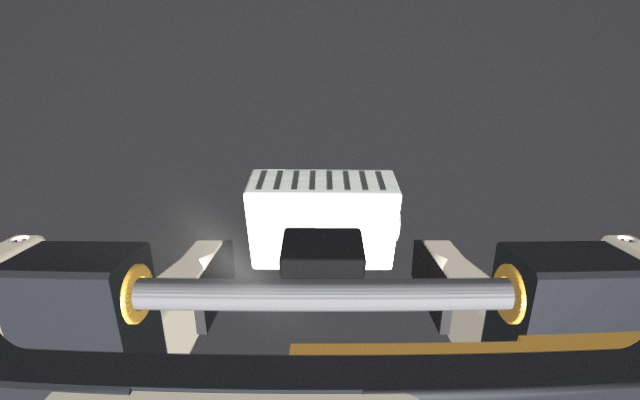

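The blade spans columns 282–364, centred between the fingers and square to them. Gripping.

>>> move_arm([
  [[0,0,0],[0,0,0]],
  [[0,0,0],[0,0,0]],
  [[0,0,0],[0,0,0]],
  [[0,0,0],[0,0,0]],
  [[0,0,0],[0,0,0]],
], jaw=3.4, squeeze=45)

```text
time_s: 10.07
tcp_pos: [0.4746, 0.3498, 0.0461]
eef_rot: [179.9, 13.9, -148.6]
contact_force: [0.4, -0.6, 0.7]
gripper_width: 0.0432
gripper_force: 0.0
```

>>> move_arm([
  [[-0.5,0,-1.9],[0,0,0]],
  [[-1.5,0,-6],[0,0,0]],
  [[-2.7,0,-11],[0,0,0]],
  [[-4,0,-16],[0,0,0]],
  [[-4,0,-16],[0,0,0]],
])

```text
time_s: 10.7
tcp_pos: [0.4763, 0.3518, 0.2156]
eef_rot: [179.8, 14.3, -148.6]
contact_force: [-0.8, 0.2, -2.3]
gripper_width: 0.0392
gripper_force: 45.0
```

```bash
python3 -c "
from h import *
s=r.get_state(); print(np.round(s['joints'],1),s['time_s'],np.round(s['tcp_pos'],4),s['eef_rot'])
c=cap('wrist','w5.png');print(pinpoint('lamp_centre','wrist')[:1])
S=R.from_euler('z',11.9,degrees=True); O=np.array([.5677,.0115,0])
for z in(.205,.115,.075): print(z); plan(O+S.apply([.006+.0015-.001,0,z]),frame(11.9,1,14))"
```

```text
[  59.5    4.8  -26.6    9.   -46.1 -123.7] 10.7 [0.4763 0.3518 0.2156] [ 179.75080766   14.30682656 -148.61644516]
[{'location': [231.1, 325.9], 'score': 0.56}]
0.205
shift cm [  8.87 -33.91  -1.69] turn [ 0.083 -0.003  0.33 ] rows>= 5.6
0.115
shift cm [ 11.03 -33.93   7.05] turn [ 0.083 -0.003  0.33 ] rows>= 5.8
0.075
shift cm [ 11.99 -33.93  10.94] turn [ 0.083 -0.003  0.33 ] rows>= 6.0
```

View pics/w5.png

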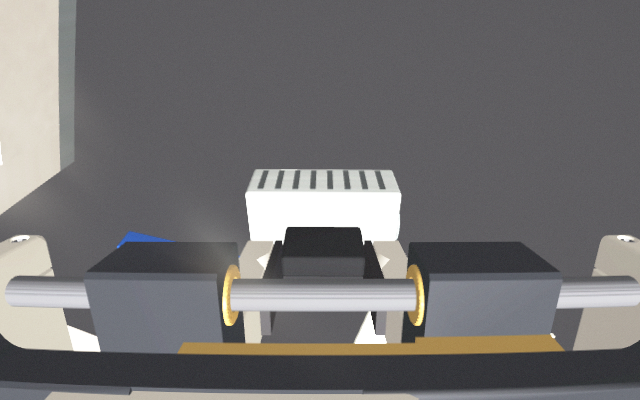

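The lamp sits square in the fingers and hasn't moved since before the lift (top edge at row 170, blade columns 282–364). Carrying it over the bay.

>>> move_arm([
  [[1.4,-5.5,-0.2],[0,0,0]],
  [[3,-11.3,-0.5],[0,0,0]],
  [[4.4,-17,-0.8],[0,0,0]],
])

```text
time_s: 11.18
tcp_pos: [0.5243, 0.1791, 0.2054]
eef_rot: [180.0, 13.7, -148.6]
contact_force: [2.3, -0.4, -2.8]
gripper_width: 0.0392
gripper_force: 45.0
```

>>> move_arm([
  [[1.4,-5.5,-0.2],[0.025,0,0.1]],
  [[3,-11.3,-0.5],[0.05,0,0.2]],
  [[4.4,-16.9,-0.8],[0.083,-0.003,0.33]],
  [[4.4,-16.9,-0.8],[0.083,-0.003,0.33]],
  [[4.4,-16.9,-0.8],[0.083,-0.003,0.33]],
])

```text
time_s: 11.8
tcp_pos: [0.5744, 0.0134, 0.2029]
eef_rot: [180.0, 13.9, -168.1]
contact_force: [-0.1, 0.0, -3.9]
gripper_width: 0.0388
gripper_force: 45.0
```

```bash
cat > src.py <<'E'
from h import *
O=np.array([.5677,.0115,0]); YAW=11.9; S=R.from_euler('z',YAW,degrees=True)
def loc(): # tool pose in source frame
    s=r.get_state(); print('t',round(s['time_s'],2),'J',np.round(s['joints'],1),'F',np.round(s['contact_force'],1))
    M=S.inv()*R.from_euler('xyz',s['eef_rot'],degrees=True)
    p=S.inv().apply(np.array(s['tcp_pos'])-O); print('tcp in source mm',np.round(p*1e3,1),'zaxis',np.round(M.as_matrix()[:,2],3),'yaxis',np.round(M.as_matrix()[:,1],3)); return p
E
python3 - <<'E'
from src import *
loc()
for z in(.205,.115,.072): print(z); plan(O+S.apply([.0065,0,z]),frame(YAW,1,14))
c=cap('wrist','w6.png'); b=cap('side','s6.png')
im=c['image'].copy()
T=lambda P:S.apply(P)+O
for poly in [[(-.067,-.059,.1),(.07,-.059,.1),(.07,.059,.1),(-.067,.059,.1)],[(-.045,-.046,.025),(.057,-.046,.025),(.057,.046,.025),(-.045,.046,.025)]]:
    cv2.polylines(im,[np.round(proj(c,T(np.array(poly)))).astype(int)],True,(0,0,255),1)
cv2.imwrite('pics/v6.png',np.vstack([im[50:300],cv2.resize(b['image'][150:290,220:400],(640,350))[:,:]]))
E
```

```text
t 11.8 J [  22.6    4.1  -26.9    3.6  -45.4 -102.9] F [-0.1  0.  -3.9]
tcp in source mm [  7.    0.5 202.9] zaxis [ 0.24  -0.    -0.971] yaxis [0. 1. 0.]
0.205
shift cm [-0.   -0.05 -0.21] turn [-0.    -0.002 -0.   ] rows>= 0.0
0.115
shift cm [ 2.15 -0.05  8.52] turn [-0.    -0.002 -0.   ] rows>= 1.4
0.072
shift cm [ 3.18 -0.05 12.7 ] turn [-0.    -0.002 -0.   ] rows>= 2.1
```

View pics/v6.png

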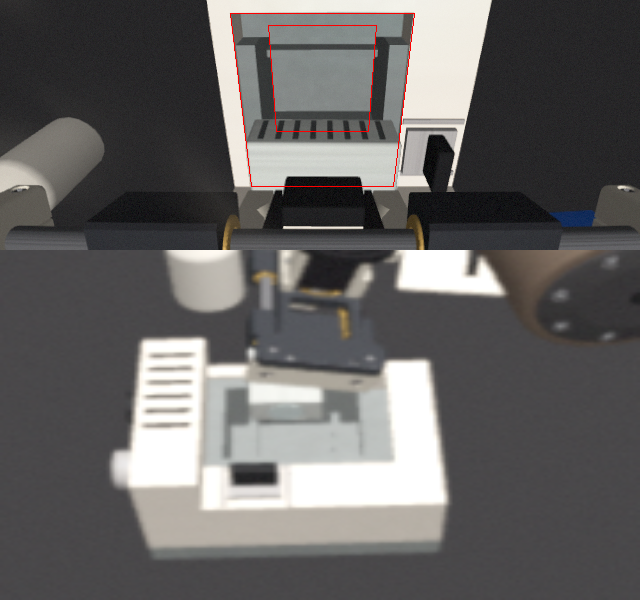

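The overlay matches the recess corners (231,63) and (413,63) and the bay floor. The lamp is centred and square. Lowering.

>>> move_arm([
  [[0.6,0,2.5],[0,0,0]],
  [[1.2,0,5],[0,0,0]],
  [[1.8,0,7.2],[0,0,0]],
  [[2.15,0,8.5],[0,0,0]],
  [[2.15,0,8.5],[0,0,0]],
])

```text
time_s: 12.52
tcp_pos: [0.5747, 0.0144, 0.1165]
eef_rot: [-180.0, 14.0, -168.0]
contact_force: [-0.4, 0.1, -1.6]
gripper_width: 0.0388
gripper_force: 45.0
```

```bash
python3 - <<'E'
from src import *
loc()
for z in(.08,.072,.071): print(z); plan(O+S.apply([.0065,0,z]),frame(YAW,1,14))
E
```

```text
t 12.53 J [  22.7    9.6  -34.1    4.8  -32.7 -104.4] F [-0.4  0.1 -1.6]
tcp in source mm [  7.5   1.4 116.5] zaxis [ 0.241  0.    -0.97 ] yaxis [-0.002  1.    -0.   ]
0.08
shift cm [ 0.97 -0.14  3.51] turn [ 0.    -0.001  0.002] rows>= 0.6
0.072
shift cm [ 1.16 -0.14  4.29] turn [ 0.    -0.001  0.002] rows>= 0.7
0.071
shift cm [ 1.19 -0.14  4.39] turn [ 0.    -0.001  0.002] rows>= 0.7
```

>>> move_arm([
  [[0.3,-0.05,1.2],[0,0,0]],
  [[0.6,-0.1,2.4],[0,0,0]],
  [[0.95,-0.1,3.5],[0,0,0]],
  [[1.08,-0.1,4.0],[0,0,0]],
  [[1.08,-0.1,4.0],[0,0,0]],
])

```text
time_s: 13.15
tcp_pos: [0.5748, 0.0128, 0.0757]
eef_rot: [180.0, 14.0, -168.1]
contact_force: [-0.0, 0.5, -2.7]
gripper_width: 0.039
gripper_force: 45.0
```

```bash
python3 - <<'E'
from src import *
loc()
plan(O+S.apply([.0065,0,.071]),frame(YAW,1,14))
c=cap('wrist','w7.png')
E
```

```text
t 13.15 J [  22.4   12.8  -37.2    5.7  -26.3 -105.4] F [-0.   0.5 -2.7]
tcp in source mm [ 7.2 -0.2 75.7] zaxis [ 0.243  0.    -0.97 ] yaxis [-0.  1.  0.]
shift cm [0.19 0.02 0.43] turn [0.    0.001 0.   ] rows>= 0.1
```

View pics/w7.png

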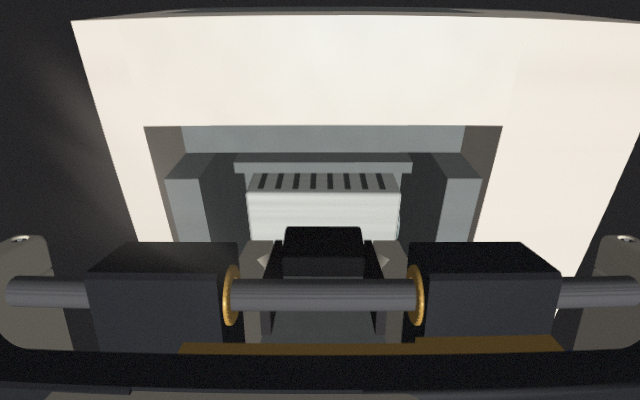

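The lamp is just behind the near guide (row 165), centred at column 323, and still carried. Easing it down the last 4–5 mm.

>>> move_arm([
  [[0.08,0,0.2],[0,0,0]],
  [[0.12,0,0.35],[0,0,0]],
  [[0.17,0,0.48],[0,0,0]],
  [[0.17,0,0.48],[0,0,0]],
])

```text
time_s: 13.7
tcp_pos: [0.576, 0.0132, 0.0749]
eef_rot: [180.0, 14.4, -168.0]
contact_force: [-18.2, -0.7, 33.5]
gripper_width: 0.039
gripper_force: 45.0
```

```bash
python3 - <<'E'
from src import *
loc(); s=r.get_state(); print(S.inv().apply(s['moment']),S.inv().apply(s['contact_force']))
b=cap('side','s7.png'); a=cap('scene','c7.png')
cv2.imwrite('pics/v7.png',np.hstack([cv2.resize(b['image'][170:280,240:360],(400,366)),cv2.resize(a['image'][150:260,290:410],(400,366))]))
E
```

```text
t 13.7 J [  22.4   12.9  -37.5    6.   -25.6 -105.6] F [-18.2  -0.7  33.5]
tcp in source mm [ 8.4 -0.1 74.9] zaxis [ 0.248  0.    -0.969] yaxis [-0.001  1.     0.   ]
[1.28564671 3.62475269 0.21946303] [-17.90744075   3.09724441  33.49499559]
```

View pics/v7.png

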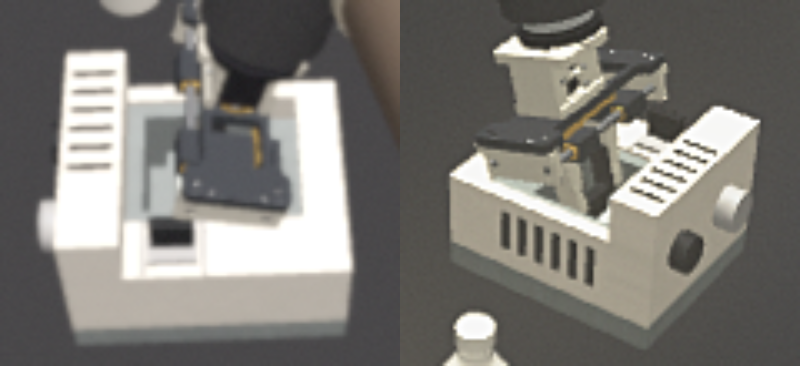

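>>> move_arm([
  [[-0.08,0,-0.15],[0,0,0]],
  [[-0.12,0,-0.28],[0,0,0]],
  [[-0.12,0,-0.28],[0,0,0]],
  [[-0.12,0,-0.28],[0,0,0]],
])

```text
time_s: 14.3
tcp_pos: [0.5754, 0.0131, 0.0749]
eef_rot: [180.0, 14.2, -168.1]
contact_force: [-4.8, 0.3, 10.4]
gripper_width: 0.0387
gripper_force: 45.0
```

```bash
python3 - <<'E'
from src import *
loc(); s=r.get_state(); print(S.inv().apply(s['moment']),S.inv().apply(s['contact_force']))
E
```

```text
t 14.3 J [  22.4   12.9  -37.3    5.8  -26.  -105.4] F [-4.8  0.3 10.4]
tcp in source mm [ 7.9 -0.1 74.9] zaxis [ 0.245  0.    -0.97 ] yaxis [-0.001  1.     0.   ]
[0.52461565 1.78205521 0.12804465] [-4.65806596  1.2783551  10.40616772]
```

>>> move_arm([
  [[-0.03,0,-0.08],[0,0,0]],
  [[-0.03,0,-0.08],[0,0,0]],
  [[-0.03,0,-0.08],[0,0,0]],
  [[-0.03,0,-0.08],[0,0,0]],
], jaw=4.6)

```text
time_s: 14.8
tcp_pos: [0.5749, 0.0129, 0.0746]
eef_rot: [180.0, 14.1, -168.1]
contact_force: [0.0, -0.9, 0.3]
gripper_width: 0.0462
gripper_force: 0.0
```

```bash
python3 - <<'E'
from src import *
loc(); s=r.get_state(); print(s['gripper_width'],s['gripper_force'])
plan(O+S.apply([.0065,0,.2]),frame(YAW,1,14))
E
```

```text
t 14.8 J [  22.4   12.9  -37.3    5.8  -26.1 -105.4] F [ 0.  -0.9  0.3]
tcp in source mm [ 7.3 -0.1 74.6] zaxis [ 0.243  0.    -0.97 ] yaxis [-0.  1.  0.]
0.04621995247367575 0.0
shift cm [ -2.97   0.02 -12.19] turn [0.    0.001 0.   ] rows>= 2.0
```

>>> move_arm([
  [[-0.25,0,-1],[0,0,0]],
  [[-0.7,0,-3],[0,0,0]],
  [[-1.7,0,-7],[0,0,0]],
  [[-3,0,-12.2],[0,0,0]],
  [[-4.2,0,-17],[0,0,0]],
])

```text
time_s: 15.42
tcp_pos: [0.5742, 0.0127, 0.2527]
eef_rot: [180.0, 14.1, -168.1]
contact_force: [0.8, 0.5, 0.6]
gripper_width: 0.0463
gripper_force: 0.0
```

```bash
python3 - <<'E'
from src import *
loc()
c=cap('wrist','w8.png')
L={'lamp_centre':(0,0,.054-.0)}
for l,z in [('lamp_centre',.054),('lamp',.025)]:
    q=pinpoint(l,'wrist')
    if q: print(l,q[0]['score'],np.round(S.inv().apply(atz(c,q[0]['location'],z)-O)*1e3,1))
plan([.40,-.28,.32],frame(10,1,0)); plan([.41,-.32,.24],frame(10,1,0))
E
```

```text
t 15.43 J [  22.5    1.7  -22.6    3.2  -51.8 -102.3] F [0.8 0.5 0.6]
tcp in source mm [ 6.600e+00 -2.000e-01  2.527e+02] zaxis [ 0.244  0.001 -0.97 ] yaxis [-0.001  1.     0.   ]
lamp_centre 0.64 [ 7.4  2.  54. ]
lamp 0.72 [ 8.2 -0.7 25. ]
shift cm [ 20.88 -25.04 -12.21] turn [0.005 0.252 0.033] rows>= 5.6
shift cm [ 22.73 -29.17  -4.43] turn [0.005 0.252 0.033] rows>= 6.0
```

View pics/w8.png

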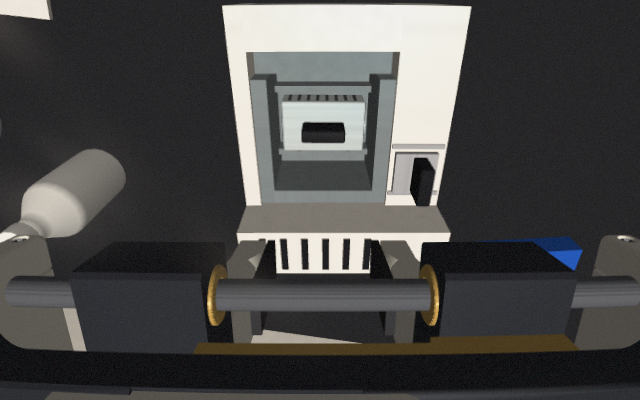

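The lamp stands upright between the guides at (323,125), measured (7.4, 2, 54) mm, which is inside tolerance. Now the cover: move to view it from above.

>>> move_arm([
  [[4.3,-4.3,-2],[0,0.05,0]],
  [[8,-9,-3],[0,0.1,0.01]],
  [[12,-14,-4],[0,0.15,0.01]],
  [[15,-19,-5],[0,0.2,0.02]],
  [[18,-23,-5],[0.005,0.252,0.033]],
], jaw=8.7)

```text
time_s: 16.2
tcp_pos: [0.4381, -0.2528, 0.2549]
eef_rot: [-180.0, -0.4, -170.1]
contact_force: [0.8, 0.0, -1.1]
gripper_width: 0.0855
gripper_force: 0.0
```

```bash
python3 - <<'E'
from src import *
loc()
plan([.41,-.32,.25],frame(10,1,0))
E
```

```text
t 16.2 J [ -7.6   3.6 -17.5   0.2 -69.3 -72.5] F [ 0.8  0.  -1.1]
tcp in source mm [-181.3 -231.9  254.9] zaxis [-0.007 -0.001 -1.   ] yaxis [ 0.034  0.999 -0.001]
shift cm [ 3.92 -6.13  0.52] turn [-0.001 -0.007 -0.001] rows>= 1.2
```

>>> move_arm([
  [[3.9,-6.1,0.3],[0,0,0]],
  [[3.9,-6.1,0.3],[0,0,0]],
  [[3.9,-6.1,0.3],[0,0,0]],
])

```text
time_s: 16.58
tcp_pos: [0.4106, -0.318, 0.2513]
eef_rot: [180.0, -0.4, -170.1]
contact_force: [-0.1, -0.4, -0.3]
gripper_width: 0.0869
gripper_force: 0.0
```

```bash
cat > cov.py <<'E'
from src import *
from scipy.optimize import minimize
def fitcover(c,m,x0):
    g=cv2.cvtColor(c['image'],cv2.COLOR_BGR2GRAY)
    PL=[(-.065,.065,-.055,.055,.007,.012),(-.081,-.065,-.04,.04,0,.004),(-.006,.006,-.03,.03,.012,.044)]
    def hull(v,b):
        P=np.array([[x,y,z] for x in b[:2] for y in b[2:4] for z in b[4:]])
        return cv2.convexHull(proj(c,R.from_euler('z',v[2],degrees=True).apply(P)+[v[0],v[1],0]).astype(np.float32))
    def fill(v,bs):
        w=np.zeros(m.shape,np.uint8)
        for b in bs: cv2.fillConvexPoly(w,np.round(hull(v,b)*16).astype(int),1,shift=4)
        return w>0
    dark=(g<70)&cv2.erode(cv2.morphologyEx(m.astype(np.uint8),cv2.MORPH_CLOSE,np.ones((31,31))),np.ones((3,3))).astype(bool)
    cost=lambda v:(fill(v,PL)!=(m|dark)).sum()+2*(fill(v,PL[2:])!=dark).sum()
    b=min((cost([x0[0]+dx,x0[1]+dy,a]),x0[0]+dx,x0[1]+dy,a) for dx in np.arange(-9,10,3)*1e-3 for dy in np.arange(-9,10,3)*1e-3 for a in x0[2]+np.arange(-15,16,3))
    s=minimize(cost,b[1:],method='Nelder-Mead',options=dict(initial_simplex=[np.array(b[1:])+d for d in ([0,0,0],[.002,0,0],[0,.002,0],[0,0,2])]))
    return s.x,s.fun,m.sum(),dark.sum()
E
python3 - <<'E'
from cov import *
loc()
c=cap('wrist','w9.png')
q=pinpoint('cover_rib','wrist'); print([(round(d['score'],2),np.round(d['location']),np.round(atz(c,d['location'],.028),4)) for d in q])
l=pinpoint('cover_lip','wrist'); print([(round(d['score'],2),np.round(d['location']),np.round(atz(c,d['location'],.002),4)) for d in l])
o=outline_of('cover','wrist')
for d in o:
    print(d['score'],np.round(d['box']),'colour',c['image'][d['mask']].mean(0).round())
k=max(o,key=lambda d:c['image'][d['mask']].mean(0)[0])
p=atz(c,q[0]['location'],.028); print(fitcover(c,k['mask'],[.482,-.324,10]))
E
```

```text
t 16.57 J [-15.9   5.  -16.4   0.2 -68.9 -64.2] F [-0.1 -0.4 -0.3]
tcp in source mm [-221.6 -290.1  251.3] zaxis [-0.007  0.    -1.   ] yaxis [0.035 0.999 0.   ]
[(0.74, array([222., 307.]), array([ 0.4747, -0.3252,  0.028 ]))]
[(0.78, array([154., 215.]), array([ 0.4188, -0.443 ,  0.002 ])), (0.59, array([152., 310.]), array([ 0.3989, -0.3344,  0.002 ]))]
0.89 [ 97.   6. 248. 170.] colour [ 56. 142. 231.]
0.82 [258. 143. 358. 272.] colour [224. 229. 230.]
0.62 [193. 313. 268. 353.] colour [219. 217. 218.]
(array([ 0.47278989, -0.329153  ,  3.24176062]), np.float64(608.0), np.int64(10937), np.int64(865))
```

```bash
python3 - <<'E'
from cov import *
c=cap('wrist')
k=[d for d in outline_of('cover','wrist') if c['image'][d['mask']].mean(0)[0]>150][0]; m=k['mask'].astype(np.uint8)
g=cv2.cvtColor(c['image'],cv2.COLOR_BGR2GRAY)
cn=max(cv2.findContours(m,0,1)[0],key=cv2.contourArea); ap=cv2.approxPolyDP(cn,4,True)[:,0]
for p in ap: print(p,np.round(atz(c,p[::-1],.012),4))
x,y,w,h=cv2.boundingRect(m); d=((g[y:y+h,x:x+w]<70)*255).astype(np.uint8)
n,lab,st,ce=cv2.connectedComponentsWithStats(d)
for i in range(1,n):
    if st[i,4]>150: 
        rc=cv2.boxPoints(cv2.minAreaRect(np.argwhere(lab==i)[:,::-1].astype(np.float32)))+[x,y]; print(st[i],[np.round(atz(c,p[::-1],.044),4).tolist() for p in rc])
v,f,_,_=fitcover(c,k['mask'],[.474,-.327,6]); print(v,f)
P=np.array([[-.065,-.055,.012],[-.065,.055,.012],[.065,.055,.012],[.065,-.055,.012],[-.081,-.04,.004],[-.081,.04,.004]])
print(np.round(proj(c,R.from_euler('z',v[2],degrees=True).apply(P)+[v[0],v[1],0])).tolist())
E
```

```text
[277 143] [ 0.395  -0.3717  0.012 ]
[274 156] [ 0.4102 -0.373   0.012 ]
[262 156] [ 0.4125 -0.3864  0.012 ]
[255 259] [ 0.5409 -0.3786  0.012 ]
[341 267] [ 0.5328 -0.272   0.012 ]
[356 167] [ 0.4063 -0.279   0.012 ]
[344 162] [ 0.403  -0.2936  0.012 ]
[343 150] [ 0.3898 -0.2973  0.012 ]
[  0   0  22  99 589] [[0.3946, -0.3918, 0.044], [0.3909, -0.3704, 0.044], [0.4987, -0.3552, 0.044], [0.5029, -0.3784, 0.044]]
[ 42   0  61  23 419] [[0.3871, -0.349, 0.044], [0.3762, -0.2881, 0.044], [0.3987, -0.2835, 0.044], [0.4098, -0.3454, 0.044]]
[ 89  39  14  87 617] [[0.4191, -0.2934, 0.044], [0.4167, -0.2798, 0.044], [0.5154, -0.2595, 0.044], [0.518, -0.2741, 0.044]]
[ 22  66  53  22 862] [[0.4794, -0.3577, 0.044], [0.4602, -0.3582, 0.044], [0.457, -0.3011, 0.044], [0.4762, -0.2997, 0.044]]
[  0 118  71   8 316] [[0.5361, -0.3744, 0.044], [0.5273, -0.3755, 0.044], [0.5132, -0.2971, 0.044], [0.5218, -0.2955, 0.044]]
[ 0.47318051 -0.32920266  3.48040428] 730.0
[[261.0, 155.0], [357.0, 166.0], [342.0, 269.0], [254.0, 259.0], [276.0, 142.0], [345.0, 150.0]]
```

Cover corners at z=12 mm give centre (0.473,-0.329) and yaw 3.5°, with sides 0.128×0.107, which matches. I'll grip the rib on its ends with a 15° counter-lean, so the later 32° tilt needs only about 17° of lean towards the robot.

```bash
cat >> src.py <<'E'
C0=np.array([.4732,-.3292,0]); SC=R.from_euler('z',3.5,degrees=True)
E
python3 - <<'E'
from src import *
plan(C0+SC.apply([-.003,0,.1]),frame(3.5,1,-15))
print(frame(3.5,1,-15).T@np.array([0,0,-8.1]))
E
```

```text
shift cm [-5.61 -2.25 15.17] turn [-0.016  0.256  0.115] rows>= 2.6
[-2.09643427  0.          7.82399919]
```

>>> move_arm([
  [[-2,-0.8,4.5],[-0.005,0.09,0.04]],
  [[-4,-1.6,9.5],[-0.01,0.18,0.08]],
  [[-5.6,-2.25,14],[-0.016,0.256,0.115]],
  [[-5.6,-2.25,15.2],[-0.016,0.256,0.115]],
  [[-5.6,-2.25,15.2],[-0.016,0.256,0.115]],
], jaw=8.7)

```text
time_s: 17.5
tcp_pos: [0.4691, -0.3298, 0.0988]
eef_rot: [180.0, -15.1, -176.5]
contact_force: [0.2, -1.3, 0.6]
gripper_width: 0.087
gripper_force: 0.0
```

```bash
python3 - <<'E'
from src import *
loc()
plan(C0+SC.apply([-.003,0,.019]),frame(3.5,1,-15))
c=cap('wrist'); 
for l,z in [('cover_rib',.028),('cover_lip',.002)]: print([(np.round(d['location']),np.round(SC.inv().apply(atz(c,d['location'],z)-C0)*1e3,1)) for d in pinpoint(l,'wrist')])
E
```

```text
t 17.5 J [-12.7  25.1 -13.9   4.6 -65.6 -76.3] F [ 0.2 -1.3  0.6]
tcp in source mm [-166.9 -313.7   98.8] zaxis [-0.258  0.039 -0.965] yaxis [0.147 0.989 0.   ]
shift cm [-2.19  0.04  7.67] turn [ 0.    -0.003 -0.001] rows>= 1.3
[(array([58., 98.]), array([-129.7, -157.7,   28. ])), (array([245., 326.]), array([ 0.8,  2.1, 28. ]))]
[(array([156., 178.]), array([ -63.4, -110.5,    2. ])), (array([137., 321.]), array([-77.2,  -1.5,   2. ]))]
```

>>> move_arm([
  [[-0.9,0,3],[0,0,0]],
  [[-1.7,0,6],[0,0,0]],
  [[-2.19,0,7.67],[0,0,0]],
  [[-2.19,0,7.67],[0,0,0]],
])

```text
time_s: 18.15
tcp_pos: [0.4704, -0.3305, 0.0202]
eef_rot: [-180.0, -15.0, -176.6]
contact_force: [-0.9, 0.0, 1.2]
gripper_width: 0.0873
gripper_force: 0.0
```

>>> move_arm([
  [[0,0,0],[0,0,0]],
  [[0,0,0],[0,0,0]],
  [[0,0,0],[0,0,0]],
  [[0,0,0],[0,0,0]],
  [[0,0,0],[0,0,0]],
], jaw=5.3, squeeze=50)

```text
time_s: 18.77
tcp_pos: [0.471, -0.3304, 0.0203]
eef_rot: [-180.0, -15.0, -176.6]
contact_force: [0.9, 2.3, 5.4]
gripper_width: 0.0596
gripper_force: 50.0
```

```bash
python3 - <<'E'
from src import *
loc(); s=r.get_state(); print(s['tcp_pos'],s['gripper_width'],s['gripper_force'])
M=R.from_euler('xyz',s['eef_rot'],degrees=True).as_matrix(); print('rel mm',SC.inv().apply(np.array(s['tcp_pos'])-C0)*1e3)
E
```

```text
t 18.77 J [-12.7  30.3 -17.7   5.  -56.6 -77.2] F [0.9 2.3 5.4]
tcp in source mm [-165.2 -314.6   20.3] zaxis [-0.256  0.038 -0.966] yaxis [ 0.148  0.989 -0.001]
[ 0.47095713 -0.33039419  0.02030187] 0.05960824953735054 50.00190854072571
rel mm [-2.31158736 -1.05503544 20.30187135]
```

```bash
cat >> src.py <<'E'
MG=SC.inv().as_matrix()@frame(3.5,1,-15)
REL=np.array([-.0023,0,.0203])
def coverpose(T,tip,dyaw=0):
    Rc=S.as_matrix()@R.from_euler('z',dyaw,degrees=True).as_matrix()@R.from_euler('y',-T,degrees=True).as_matrix()
    o=O+S.apply(np.array(tip)/1e3)-Rc@np.array([-.081,0,.002])
    return o+Rc@REL, Rc@MG
def covernow():
    s=r.get_state(); Rt=R.from_euler('xyz',s['eef_rot'],degrees=True).as_matrix(); Rc=Rt@MG.T
    o=np.array(s['tcp_pos'])-Rc@REL; Rs=S.inv().as_matrix()@Rc
    f=lambda p:np.round(S.inv().apply(o+Rc@np.array(p)-O)*1e3,1)
    print('t',round(s['time_s'],2),'J',np.round(s['joints'],1),'F',np.round(S.inv().apply(s['contact_force']),1),'w',round(s['gripper_width'],4))
    print('tip',f([-.081,0,.002]),'rib',f([0,0,.028]),'tilt',round(np.degrees(np.arctan2(Rs[2,0],Rs[0,0])),1),'yaw',round(np.degrees(np.arctan2(Rs[1,0],Rs[0,0])),2))
def go(T,tip,dyaw=0): return plan(*coverpose(T,tip,dyaw))
E
python3 - <<'E'
from src import *
covernow(); go(0,[-62,0,215]); go(32,[-62,0,150])
print(MG.T@SC.inv().apply([0,0,1.]))
E
```

```text
t 18.77 J [-12.7  30.3 -17.7   5.  -56.6 -77.2] F [1.3 2.1 5.4] w 0.0596
tip [-243. -303.    2.] rib [-162.9 -314.9   28. ] tilt -0.0 yaw -8.52
shift cm [ -7.35  33.79 -24.04] turn [ 0.038 -0.    -0.144] rows>= 6.7
shift cm [ -5.95  33.47 -20.97] turn [-0.003 -0.558 -0.151] rows>= 6.4
[ 0.25881905  0.         -0.96592583]
```

>>> move_arm([
  [[0.3,0,-1],[0,0,0]],
  [[1.1,0,-4],[0,0,0]],
  [[2.6,0,-9.7],[0,0,0]],
  [[4.1,0,-15.5],[0,0,0]],
  [[5.2,0,-19.3],[0,0,0]],
])

```text
time_s: 19.4
tcp_pos: [0.4709, -0.3306, 0.2229]
eef_rot: [-179.9, -14.9, -176.6]
contact_force: [1.2, 0.4, -2.9]
gripper_width: 0.0593
gripper_force: 50.0
```

```bash
python3 - <<'E'
from src import *
covernow()
go(0,[-62,0,215]); go(32,[-62,0,150])
c=cap('wrist','w10.png')
s=r.get_state(); Rt=R.from_euler('xyz',s['eef_rot'],degrees=True).as_matrix(); Rc=Rt@MG.T; o=np.array(s['tcp_pos'])-Rc@REL
print([np.round(d['location']) for d in pinpoint('cover_lip','wrist')],'pred',proj(c,o+Rc@np.array([-.081,0,.002])),[np.round(d['location']) for d in pinpoint('cover_rib','wrist')],'pred',proj(c,o+Rc@np.array([0,0,.028])))
E
```

```text
t 19.4 J [-12.7  19.2  -5.3   4.2 -79.9 -75.2] F [ 1.2  0.1 -2.9] w 0.0593
tip [-243.  -303.2  204.4] rib [-163.  -315.1  230.6] tilt 0.1 yaw -8.51
shift cm [-12.61  33.82  -4.48] turn [ 0.037  0.002 -0.144] rows>= 5.8
shift cm [-11.21  33.51  -1.41] turn [-0.004 -0.556 -0.15 ] rows>= 5.7
[array([167., 225.]), array([109., 322.])] pred [[319.45038393 104.42238474]] [array([101., 174.]), array([262., 325.])] pred [[319.2840056  269.16267102]]
```

>>> move_arm([
  [[-2.1,5.7,-1.5],[0,0,0]],
  [[-4.2,11.3,-3],[0,0,0]],
  [[-6.3,17,-4.5],[0,0,0]],
])

```text
time_s: 19.92
tcp_pos: [0.5324, -0.1547, 0.2453]
eef_rot: [180.0, -15.2, -176.7]
contact_force: [1.3, -0.5, -2.0]
gripper_width: 0.0592
gripper_force: 50.0
```

>>> move_arm([
  [[-2.1,5.6,0],[0,-0.1,-0.05]],
  [[-4.2,11.2,0],[0,-0.2,-0.1]],
  [[-6.3,16.8,0],[0,-0.3,-0.14]],
  [[-6.3,16.8,0],[0,-0.4,-0.14]],
])

```text
time_s: 20.42
tcp_pos: [0.5835, 0.0182, 0.2279]
eef_rot: [179.5, 7.9, -168.5]
contact_force: [0.1, -1.6, -2.0]
gripper_width: 0.0597
gripper_force: 50.0
```

```bash
python3 - <<'E'
from src import *
covernow()
go(32,[-60,0,135])
E
```

```text
t 20.43 J [  21.6    7.3  -17.8    1.   -57.  -100.5] F [-0.2 -1.6 -2. ] w 0.0597
tip [-48.5   4.1 180.4] rib [ 16.    3.2 235.9] tilt 22.9 yaw -0.55
shift cm [ 2.45 -0.37  3.26] turn [ 0.007 -0.158 -0.008] rows>= 0.9
```

>>> move_arm([
  [[1,-0.37,1],[0.007,-0.1,-0.008]],
  [[2.4,-0.37,3.2],[0.007,-0.158,-0.008]],
  [[2.45,-0.37,3.26],[0.007,-0.158,-0.008]],
  [[2.45,-0.37,3.26],[0.007,-0.158,-0.008]],
])

```text
time_s: 20.92
tcp_pos: [0.5648, 0.0075, 0.1941]
eef_rot: [-180.0, 16.9, -168.3]
contact_force: [0.5, -0.4, -2.4]
gripper_width: 0.0596
gripper_force: 50.0
```

```bash
python3 - <<'E'
from src import *
covernow()
c=cap('wrist','w11.png')
s=r.get_state(); Rt=R.from_euler('xyz',s['eef_rot'],degrees=True).as_matrix(); Rc=Rt@MG.T; o=np.array(s['tcp_pos'])-Rc@REL
print('lip',[(round(d['score'],2),np.round(d['location'])) for d in pinpoint('cover_lip','wrist')],'pred',proj(c,o+Rc@np.array([-.081,0,.002])))
for l,p in [('ledge_edge',(-.067,0,.094)),('opening',(0,0,.1)),('rear_wall',(.07,0,.145)),('catch_fin',(.033,.084,.1225))]:
    print(l,[(round(d['score'],2),np.round(d['location'])) for d in pinpoint(l,'wrist')],'pred',proj(c,O+S.apply(p)).round())
print('corners pred plate -x',proj(c,[o+Rc@np.array(p) for p in [(-.065,-.055,.012),(-.065,.055,.012),(-.081,-.04,.004),(-.081,.04,.004)]]).round().tolist())
k=outline_of('cover','wrist')
for d in k: print(d['score'],d['box']); 
m=k[0]['mask'].astype(np.uint8); cn=max(cv2.findContours(m,0,1)[0],key=cv2.contourArea); print(cv2.approxPolyDP(cn,4,True)[:,0].tolist())
print('opening corners pred',proj(c,O+S.apply([(-.067,-.059,.1),(-.067,.059,.1)])).round().tolist())
go(32,[-62,0,100]); go(32,[-62,0,82])
E
```

```text
t 20.93 J [  22.9    2.   -31.9    5.1  -39.6 -104.6] F [ 0.4 -0.4 -2.4] w 0.0596
tip [-60.8  -3.2 136.9] rib [ -5.8  -3.3 201.8] tilt 31.9 yaw -0.17
lip [(0.93, array([107., 322.]))] pred [[322.4046042  105.91527755]]
ledge_edge [] pred [[327.  73.]]
opening [] pred [[327. 171.]]
rear_wall [] pred [[327. 287.]]
catch_fin [(0.68, array([225., 442.]))] pred [[444. 226.]]
corners pred plate -x [[215.0, 133.0], [430.0, 133.0], [247.0, 105.0], [398.0, 105.0]]
0.95 [219.3, 103.2, 431.5, 347.2]
0.53 [430.2, 189.7, 466.1, 258.3]
0.21 [200.6, 7.0, 518.8, 268.5]
[[218, 131], [217, 251], [228, 239], [259, 239], [254, 278], [391, 278], [386, 239], [418, 239], [429, 251], [432, 137], [428, 131], [400, 131], [398, 104], [253, 102], [248, 129]]
opening corners pred [[232.0, 76.0], [423.0, 75.0]]
shift cm [1.27 0.32 3.51] turn [-0.001 -0.    -0.004] rows>= 0.6
shift cm [1.8  0.33 5.23] turn [-0.001 -0.    -0.004] rows>= 0.9
```

Predicted and seen points agree within 2 px (lip (322,107), fin (442,225)). Lowering into the opening.

>>> move_arm([
  [[0.6,0.2,1.6],[0,0,-0.004]],
  [[1.2,0.3,3.4],[0,0,-0.004]],
  [[1.27,0.32,3.6],[0,0,-0.004]],
  [[1.27,0.32,3.6],[0,0,-0.004]],
])

```text
time_s: 21.78
tcp_pos: [0.5632, 0.0105, 0.1569]
eef_rot: [-179.9, 17.0, -168.1]
contact_force: [0.2, -0.1, -2.4]
gripper_width: 0.0595
gripper_force: 50.0
```

```bash
python3 - <<'E'
from src import *
covernow(); go(32,[-62,0,82]); go(31,[-74.5,0,82])
E
```

```text
t 21.77 J [  23.3    4.1  -35.6    6.1  -33.8 -106. ] F [ 0.1 -0.1 -2.4] w 0.0595
tip [-61.6  -0.2  99.6] rib [ -6.7  -0.  164.6] tilt 32.0 yaw 0.08
shift cm [0.55 0.01 1.68] turn [-0.001  0.     0.001] rows>= 0.3
shift cm [1.68 0.01 1.44] turn [-0.001  0.018  0.001] rows>= 0.4
```

>>> move_arm([
  [[0.3,0,0.85],[0,0,0]],
  [[0.55,0,1.7],[0,0,0]],
  [[0.55,0,1.7],[0,0,0]],
])

```text
time_s: 22.15
tcp_pos: [0.5618, 0.01, 0.1375]
eef_rot: [-179.9, 16.9, -168.1]
contact_force: [0.1, -0.6, -2.8]
gripper_width: 0.0598
gripper_force: 50.0
```

```bash
python3 - <<'E'
from src import *
covernow(); go(30,[-75,0,82]); go(24,[-76,0,83])
E
```

```text
t 22.15 J [  23.3    5.4  -37.3    6.6  -30.9 -106.5] F [ 0.  -0.6 -2.8] w 0.0598
tip [-63.2  -0.3  80.4] rib [ -8.2  -0.2 145.2] tilt 31.9 yaw 0.06
shift cm [ 0.96  0.02 -0.26] turn [-0.002  0.033  0.   ] rows>= 0.2
shift cm [0.69 0.02 0.39] turn [-0.002  0.138  0.   ] rows>= 0.7
```

No contact so far. Sliding the lip under the ledge.

>>> move_arm([
  [[0.4,0,-0.1],[0,0.015,0]],
  [[0.8,0,-0.2],[0,0.033,0]],
  [[0.96,0,-0.26],[0,0.033,0]],
  [[0.96,0,-0.26],[0,0.033,0]],
])

```text
time_s: 22.65
tcp_pos: [0.5528, 0.0083, 0.1384]
eef_rot: [-179.9, 15.1, -168.1]
contact_force: [-0.3, 0.2, -2.4]
gripper_width: 0.0595
gripper_force: 50.0
```

```bash
python3 - <<'E'
from src import *
covernow(); go(22,[-76.5,0,84])
c=cap('wrist','w12.png')
s=r.get_state(); Rt=R.from_euler('xyz',s['eef_rot'],degrees=True).as_matrix(); Rc=Rt@MG.T; o=np.array(s['tcp_pos'])-Rc@REL
print('lip',[(round(d['score'],2),np.round(d['location'])) for d in pinpoint('cover_lip','wrist')],'pred',proj(c,o+Rc@np.array([-.081,0,.002])))
for l,p in [('ledge_edge',(-.067,0,.094)),('catch_fin',(.033,.084,.1225))]:
    print(l,[(round(d['score'],2),np.round(d['location'])) for d in pinpoint(l,'wrist')],'pred',proj(c,O+S.apply(p)).round())
m=outline_of('cover','wrist')[0]['mask'].astype(np.uint8); cn=max(cv2.findContours(m,0,1)[0],key=cv2.contourArea); print(cv2.approxPolyDP(cn,4,True)[:,0].tolist())
print('corners pred plate -x',proj(c,[o+Rc@np.array(p) for p in [(-.065,-.055,.012),(-.065,.055,.012)]]).round().tolist(),'ledge top edge',proj(c,O+S.apply([(-.067,-.059,.1),(-.067,.059,.1)])).round().tolist())
E
```

```text
t 22.65 J [  23.3    5.3  -36.3    5.5  -33.6 -105.5] F [-0.2  0.3 -2.4] w 0.0595
tip [-74.2  -0.1  83.1] rib [-17.2  -0.  146.2] tilt 30.1 yaw 0.05
shift cm [-0.27  0.01  0.89] turn [-0.001  0.142  0.   ] rows>= 0.8
lip [] pred [[322.19564713 104.05512401]]
ledge_edge [(0.83, array([123., 321.]))] pred [[322. 124.]]
catch_fin [] pred [[461. 300.]]
[[217, 131], [217, 251], [227, 239], [258, 239], [255, 278], [391, 278], [386, 239], [418, 239], [429, 250], [430, 133], [353, 127]]
corners pred plate -x [[214.0, 131.0], [430.0, 131.0]] ledge top edge [[206.0, 128.0], [439.0, 128.0]]
```

The lip is hidden beneath the ledge edge (row 124), with no contact force. Swinging down in stages.

>>> move_arm([
  [[-0.1,0,0.3],[0,0.05,0]],
  [[-0.2,0,0.6],[0,0.1,0]],
  [[-0.27,0,0.89],[0,0.142,0]],
  [[-0.27,0,0.89],[0,0.142,0]],
  [[-0.27,0,0.89],[0,0.142,0]],
])

```text
time_s: 23.52
tcp_pos: [0.5572, 0.0091, 0.1301]
eef_rot: [-179.9, 7.0, -168.1]
contact_force: [0.8, 0.6, -3.2]
gripper_width: 0.0595
gripper_force: 50.0
```

```bash
python3 - <<'E'
from src import *
covernow(); go(14,[-79,0,86.5])
E
```

```text
t 23.52 J [  22.    10.5  -28.2    1.9  -44.4 -101.3] F [ 0.9  0.4 -3.2] w 0.0595
tip [-76.9  -0.2  83.6] rib [-1.150e+01 -1.000e-01  1.381e+02] tilt 22.0 yaw 0.03
shift cm [-0.28  0.02  0.72] turn [-0.001  0.139  0.   ] rows>= 0.7
```

>>> move_arm([
  [[-0.1,0,0.25],[0,0.05,0]],
  [[-0.2,0,0.5],[0,0.1,0]],
  [[-0.28,0,0.72],[0,0.139,0]],
  [[-0.28,0,0.72],[0,0.139,0]],
  [[-0.28,0,0.72],[0,0.139,0]],
])

```text
time_s: 24.15
tcp_pos: [0.5607, 0.0099, 0.1235]
eef_rot: [-179.9, -0.9, -168.1]
contact_force: [-0.9, -0.5, -2.0]
gripper_width: 0.0596
gripper_force: 50.0
```

```bash
python3 - <<'E'
from src import *
covernow(); go(6,[-79.5,0,89.5]); go(3,[-79.5,0,90])
E
```

```text
t 24.15 J [ 21.   15.6 -21.   -0.1 -54.3 -99. ] F [-0.9 -0.3 -2. ] w 0.0596
tip [-79.1  -0.2  86.7] rib [-6.800e+00 -1.000e-01  1.316e+02] tilt 14.1 yaw 0.02
shift cm [-0.41  0.01  0.75] turn [-0.001  0.141 -0.   ] rows>= 0.8
shift cm [-0.55  0.01  1.11] turn [-0.001  0.193 -0.   ] rows>= 1.0
```

>>> move_arm([
  [[-0.14,0,0.25],[0,0.05,0]],
  [[-0.28,0,0.5],[0,0.1,0]],
  [[-0.41,0,0.75],[0,0.141,0]],
  [[-0.41,0,0.75],[0,0.141,0]],
  [[-0.41,0,0.75],[0,0.141,0]],
])

```text
time_s: 24.78
tcp_pos: [0.5647, 0.0107, 0.1161]
eef_rot: [-179.9, -9.0, -168.1]
contact_force: [-1.3, 0.1, -3.2]
gripper_width: 0.0594
gripper_force: 50.0
```

```bash
python3 - <<'E'
from src import *
covernow(); go(2,[-79.5,0,90]); go(0,[-79.5,0,89.5])
E
```

```text
t 24.77 J [ 20.1  21.1 -14.1  -1.3 -63.8 -97.5] F [-1.3  0.4 -3.2] w 0.0594
tip [-79.5  -0.2  89.7] rib [-1.60e+00 -1.00e-01  1.24e+02] tilt 6.0 yaw 0.01
shift cm [-0.24  0.01  0.47] turn [-0.001  0.07  -0.   ] rows>= 0.4
shift cm [-0.36  0.01  0.78] turn [-0.001  0.105 -0.   ] rows>= 0.6
```

>>> move_arm([
  [[-0.12,0,0.22],[0,0.035,0]],
  [[-0.24,0,0.47],[0,0.07,0]],
  [[-0.34,0,0.72],[0,0.1,0]],
  [[-0.34,0,0.72],[0,0.1,0]],
])

```text
time_s: 25.28
tcp_pos: [0.5674, 0.0113, 0.1084]
eef_rot: [-179.9, -14.8, -168.1]
contact_force: [0.2, -0.0, -1.2]
gripper_width: 0.0591
gripper_force: 50.0
```

```bash
python3 - <<'E'
from src import *
covernow(); go(0,[-79.5,0,90]);go(0,[-79.5,0,89])
E
```

```text
t 25.27 J [ 19.6  25.3  -9.4  -2.  -70.  -96.7] F [ 0.2 -0.  -1.2] w 0.0591
tip [-79.   -0.2  89.8] rib [ 2.000e+00 -1.000e-01  1.161e+02] tilt 0.2 yaw 0.02
shift cm [0.05 0.01 0.02] turn [-0.002  0.003 -0.   ] rows>= 0.0
shift cm [0.02 0.01 0.12] turn [-0.002  0.003 -0.   ] rows>= 0.0
```

>>> move_arm([
  [[-0.02,0,0.08],[0,0,0]],
  [[-0.05,0,0.2],[0,0,0]],
  [[-0.05,0,0.2],[0,0,0]],
])

```text
time_s: 25.65
tcp_pos: [0.5675, 0.0112, 0.1083]
eef_rot: [-179.9, -14.7, -168.1]
contact_force: [-1.9, 0.5, 10.6]
gripper_width: 0.0595
gripper_force: 50.0
```

```bash
python3 - <<'E'
from src import *
covernow(); s=r.get_state(); print(S.inv().apply(s['moment']))
E
```

```text
t 25.65 J [ 19.6  25.2  -9.5  -2.  -69.9 -96.7] F [-1.8  0.9 10.6] w 0.0595
tip [-78.9  -0.3  89.5] rib [  2.   -0.2 116. ] tilt 0.3 yaw 0.04
[ 0.86631704  0.96410284 -0.20152353]
```

>>> move_arm([
  [[0.03,0,-0.13],[0,0,0]],
  [[0.03,0,-0.13],[0,0,0]],
  [[0.03,0,-0.13],[0,0,0]],
  [[0.03,0,-0.13],[0,0,0]],
], jaw=7.4)

```text
time_s: 26.15
tcp_pos: [0.5671, 0.0113, 0.1073]
eef_rot: [-179.9, -14.8, -168.1]
contact_force: [0.0, -0.6, 0.2]
gripper_width: 0.0737
gripper_force: 0.0
```

>>> move_arm([
  [[0.25,0,-1],[0,0,0]],
  [[1,0,-4],[0,0,0]],
  [[2.3,0,-8.7],[0,0,0]],
  [[3.4,0,-13],[0,0,0]],
  [[3.4,0,-13],[0,0,0]],
])

```text
time_s: 26.78
tcp_pos: [0.5696, 0.0117, 0.2466]
eef_rot: [-179.9, -14.3, -168.1]
contact_force: [-0.0, -0.2, -0.2]
gripper_width: 0.0742
gripper_force: 0.0
```

```bash
python3 - <<'E'
from src import *
loc(); c=cap('wrist','w13.png')
for l,p in [('cover_rib',(.002,0,.116)),('cover_lip',None),('catch_fin',(.033,.084,.1225)),('ledge_edge',None)]:
    q=pinpoint(l,'wrist'); z={'cover_rib':.116,'catch_fin':.1225,'ledge_edge':.094,'cover_lip':.09}[l]
    print(l,[(round(d['score'],2),np.round(d['location']),np.round(S.inv().apply(atz(c,d['location'],z)-O)*1e3,1)) for d in q])
for d in outline_of('cover','wrist')[:1]:
    cn=max(cv2.findContours(d['mask'].astype(np.uint8),0,1)[0],key=cv2.contourArea); 
    for p in cv2.approxPolyDP(cn,4,True)[:,0]: print(p,np.round(S.inv().apply(atz(c,p[::-1],.1)-O)*1e3,1))
E
```

```text
t 26.77 J [ 19.6  19.1   0.3  -1.8 -85.5 -97.3] F [-0.  -0.2 -0.2]
tcp in source mm [ 1.900e+00 -2.000e-01  2.466e+02] zaxis [-0.248 -0.002 -0.969] yaxis [-0.001  1.    -0.002]
cover_rib [(0.6, array([230., 324.]), array([  5.1,   1.1, 116. ]))]
cover_lip [(0.88, array([141., 321.]), array([-74.5,  -1.9,  90. ]))]
catch_fin []
ledge_edge [(0.9, array([149., 322.]), array([-66.6,  -1.3,  94. ]))]
[264 152] [-63.5 -53.  100. ]
[262 278] [ 50.8 -55.5 100. ]
[380 278] [ 50.7  52.  100. ]
[384 154] [-61.8  54.8 100. ]
[356 148] [-67.1  29.6 100. ]
```

The cover is flush: plate near edge at x≈-63, rib ≈(2–5, 0, 116). Now the catch.

```bash
python3 - <<'E'
from src import *
plan(O+S.apply([.033,.083,.2]),frame(YAW,1,0))
E
```

```text
shift cm [-4.31  8.3   3.07] turn [-0.002 -0.261 -0.   ] rows>= 1.6
```

>>> move_arm([
  [[-2,4.2,1],[0,-0.13,0]],
  [[-4.31,8.3,3],[-0.002,-0.261,0]],
  [[-4.31,8.3,3],[-0.002,-0.261,0]],
  [[-4.31,8.3,3],[-0.002,-0.261,0]],
], jaw=4.4)

```text
time_s: 27.58
tcp_pos: [0.5835, 0.0997, 0.2018]
eef_rot: [-180.0, 0.1, -168.0]
contact_force: [-0.1, 0.3, -0.3]
gripper_width: 0.045
gripper_force: 0.0
```

```bash
python3 - <<'E'
from src import *
loc(); c=cap('wrist','w14.png')
q=pinpoint('catch_fin','wrist'); print([(round(d['score'],2),np.round(d['location']),np.round(S.inv().apply(atz(c,d['location'],.1225)-O)*1e3,1)) for d in q],'pred',proj(c,O+S.apply([.033,.084,.1225])))
plan(O+S.apply([.033,.083,.115]),frame(YAW,1,0))
E
```

```text
t 27.57 J [  28.6   13.8  -12.3    0.   -63.9 -106.7] F [-0.1  0.3 -0.3]
tcp in source mm [ 33.7  83.  201.8] zaxis [ 0.001 -0.    -1.   ] yaxis [-0.001  1.    -0.   ]
[(0.89, array([206., 326.]), array([ 32.6,  85.5, 122.5]))] pred [[323.78611061 206.3071289 ]]
shift cm [0.16 0.05 8.7 ] turn [ 0.     0.002 -0.001] rows>= 1.4
```

The fin is where predicted, within 2 px. Descend and pinch it.

>>> move_arm([
  [[0,0,3],[0,0,0]],
  [[0,0,6],[0,0,0]],
  [[0,0,8.6],[0,0,0]],
  [[0,0,8.6],[0,0,0]],
])

```text
time_s: 28.18
tcp_pos: [0.5832, 0.0986, 0.1139]
eef_rot: [-180.0, -0.1, -168.2]
contact_force: [0.4, -0.2, 0.4]
gripper_width: 0.044
gripper_force: 0.0
```

>>> move_arm([
  [[0,0,0],[0,0,0]],
  [[0,0,0],[0,0,0]],
  [[0,0,0],[0,0,0]],
  [[0,0,0],[0,0,0]],
  [[0,0,0],[0,0,0]],
], jaw=0.8, squeeze=20)

```text
time_s: 28.8
tcp_pos: [0.5842, 0.1, 0.1164]
eef_rot: [180.0, 0.2, -168.1]
contact_force: [-0.7, 0.4, 3.8]
gripper_width: 0.012
gripper_force: 20.0
```

```bash
python3 - <<'E'
from src import *
loc(); s=r.get_state(); print(s['gripper_width'],s['gripper_force'])
E
```

```text
t 28.8 J [  28.6   18.1  -18.5    0.   -53.2 -106.7] F [-0.7  0.4  3.8]
tcp in source mm [ 34.4  83.2 116.4] zaxis [ 0.003  0.001 -1.   ] yaxis [-0.     1.     0.001]
0.012010949095722312 20.00008463859558
```

>>> move_arm([
  [[0,-0.6,0],[0,0,0]],
  [[0,-1.2,0],[0,0,0]],
  [[0,-1.8,0],[0,0,0]],
  [[0,-2.4,0],[0,0,0]],
  [[0,-2.5,0],[0,0,0]],
])

```text
time_s: 29.42
tcp_pos: [0.5891, 0.0769, 0.1164]
eef_rot: [179.8, 0.2, -168.1]
contact_force: [-6.3, 12.9, 8.4]
gripper_width: 0.0118
gripper_force: 20.0
```

```bash
python3 - <<'E'
from src import *
loc(); s=r.get_state(); print(s['gripper_width'],s['gripper_force'])
E
```

```text
t 29.43 J [  26.2   18.2  -18.2   -0.2  -53.3 -104.2] F [-6.3 12.9  8.4]
tcp in source mm [ 34.4  59.6 116.4] zaxis [ 0.004  0.003 -1.   ] yaxis [0.    1.    0.003]
0.011849288178901914 20.004043579101562
```

At the end stop: y=59.6 mm against a nominal 60, with 13 N of resistance. Relax, release and rise.

>>> move_arm([
  [[0,0.1,0],[0,0,0]],
  [[0,0.1,-0.1],[0,0,0]],
  [[0,0.1,-0.1],[0,0,0]],
  [[0,0.1,-0.1],[0,0,0]],
], jaw=3.2)

```text
time_s: 29.92
tcp_pos: [0.5888, 0.0761, 0.1166]
eef_rot: [180.0, 0.1, -168.1]
contact_force: [-0.0, 0.5, -0.5]
gripper_width: 0.0321
gripper_force: 0.0
```

>>> move_arm([
  [[0,0,-1.5],[0,0,0]],
  [[0,0,-5],[0,0,0]],
  [[0,0,-10],[0,0,0]],
  [[0,0,-14],[0,0,0]],
  [[0,0,-14],[0,0,0]],
])

```text
time_s: 30.55
tcp_pos: [0.5904, 0.0766, 0.262]
eef_rot: [179.9, 0.6, -168.1]
contact_force: [-0.3, -0.1, -0.7]
gripper_width: 0.0323
gripper_force: 0.0
```

```bash
python3 - <<'E'
from src import *
loc(); c=cap('wrist','w15.png')
for l,z in [('catch_fin',.1225),('cover_rib',.116),('ledge_edge',.094)]:
    print(l,[(round(d['score'],2),np.round(d['location']),np.round(S.inv().apply(atz(c,d['location'],z)-O)*1e3,1)) for d in pinpoint(l,'wrist')])
E
```

```text
t 30.55 J [ 2.620e+01  1.150e+01 -7.200e+00  1.000e-01 -7.070e+01 -1.043e+02] F [-0.3 -0.1 -0.7]
tcp in source mm [ 35.6  59.  262. ] zaxis [ 0.01   0.001 -1.   ] yaxis [-0.     1.     0.001]
catch_fin [(0.84, array([182., 324.]), array([ 33.3,  60.2, 122.5]))]
cover_rib [(0.92, array([145., 257.]), array([  2.2,   3.1, 116. ]))]
ledge_edge [(0.57, array([ 64., 254.]), array([-65.2,  -0. ,  94. ]))]
```

The fin is at y=60 (fully across), the cover's rib is at (2, 3, 116), and the arm is clear. Handing in.

```bash
python3 -c "
from plant import r
print(r.close_job())"
```

```text
the job is handed in; nothing more can be done
None
```

The job is handed in but no verdict came back: by my last measurements the lamp stands between the guides, the cover lies flush with its lip under the ledge, the catch is fully across and the arm is clear; I viewed 11 pictures, one over the limit of 10.

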